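Build the chilled tray stack

TASK

Take the cover off the chiller and push the loose cold block flush against the free end of the cold plate, centred on it and square to it. Only then stack all the sample trays into one square pile lying lengthwise across the joint and centred on it, and finally lay the cover on the pile, squarely and the same way round as the trays. Leave the bottles and the jar where they are.

Things in the scene. Friction and masses are not known exactly. Their poses are not given: they have to be found in the camera images.
- chiller: bench chiller, fixed (its place and yaw vary). A bare aluminium cold plate 110 (x) x 100 (y) x 30 mm high sticks out of a grey housing 100 (x) x 150 (y) x 60 mm high. Origin on the bench under the middle of the plate's free end face, which looks along its -x; the plate runs from x = 0 to 110 mm, the housing from 110 to 210 mm; z up
- seam (a point): middle of the top edge of the cold plate's free end face, 30 mm above the bench, axes as the chiller: the middle of the joint once the block is butted there
- block: loose bare aluminium cold block 100 (x) x 60 (y) x 30 mm high, about 0.45 kg, both ends alike; origin at the centre of its underside; starts on the bench off the cold plate's free end with a gap, askew
- cover: grey insulating cover, plate 140 (x) x 64 (y) x 14 mm, with a black rib handle along x on top, 70 long, 14 wide, its top 40 mm above the underside; origin at the centre of the underside; starts lying crosswise on the chiller's cold plate; about 0.18 kg
- tray1: sealed white sample tray, flat slab 130 (x) x 56 (y) x 22 mm with two rows of five dark caps flush in its flat top; all trays alike; origin at the centre of its underside; starts lying on the bench; may be absent; about 0.16 kg
- tray2: sealed white sample tray, flat slab 130 (x) x 56 (y) x 22 mm with two rows of five dark caps flush in its flat top; all trays alike; origin at the centre of its underside; starts lying on the bench; may be absent; about 0.16 kg
- tray3: sealed white sample tray, flat slab 130 (x) x 56 (y) x 22 mm with two rows of five dark caps flush in its flat top; all trays alike; origin at the centre of its underside; starts lying on the bench; may be absent; about 0.16 kg
- tray4: sealed white sample tray, flat slab 130 (x) x 56 (y) x 22 mm with two rows of five dark caps flush in its flat top; all trays alike; origin at the centre of its underside; starts lying on the bench; may be absent; about 0.16 kg
- tray5: sealed white sample tray, flat slab 130 (x) x 56 (y) x 22 mm with two rows of five dark caps flush in its flat top; all trays alike; origin at the centre of its underside; starts lying on the bench; may be absent; about 0.16 kg
- amber1: amber glass bottle, 72 mm across, 170 mm high, a bystander; origin at the centre of its underside
- amber2: amber glass bottle, 72 mm across, 170 mm high, a bystander; origin at the centre of its underside
- jar: clear glass jar with blue cap, 60 mm across, 90 mm high, a bystander; origin at the centre of its underside
There are look-alikes about, which are no part of the job. What is shaped like the tray4 but pink is not meant. Leave any red look-alike of the cover alone.

How it is judged:
On the way, in this order (a step that is already met when the one before it is completed fails the run):
1. the loose block is flush against the cold plate, centred on it and square (x of block in the frame of chiller above -0.053 m and y of block in the frame of chiller between -0.006 and 0.006 m and angle between the x axis of block and the x axis of chiller, either way round below 0.05 rad and angle between block's own z axis and vertical below 0.05 rad and height (world z) of block below 0.004 m), for 0.2 s.
2. all the trays lie in one square pile across the joint, the block still flush (all of step 1 and x of tray1 in the frame of seam between -0.012 and 0.012 m and y of tray1 in the frame of seam between -0.012 and 0.012 m and z of each of tray1, tray2, tray3, tray4, tray5 in the frame of seam above -0.003 m and angle between each of tray1, tray2, tray3, tray4, tray5's own z axis and vertical below 0.05 rad and angle between the x axis of each of tray1, tray2, tray3, tray4, tray5 and the x axis of chiller, either way round below 0.08 rad and linear speed of each of tray1, tray2, tray3, tray4, tray5 below 0.02 m/s and horizontal distance between tray1 and tray2 below 0.008 m and horizontal distance between each of tray1, tray2 and tray3 below 0.008 m and horizontal distance between each of tray1, tray2, tray3 and tray4 below 0.008 m and horizontal distance between each of tray1, tray2, tray3, tray4 and tray5 below 0.008 m and x of tray2 in the frame of seam between -0.012 and 0.012 m and y of tray2 in the frame of seam between -0.012 and 0.012 m and x of tray3 in the frame of seam between -0.012 and 0.012 m and y of tray3 in the frame of seam between -0.012 and 0.012 m and x of tray4 in the frame of seam between -0.012 and 0.012 m and y of tray4 in the frame of seam between -0.012 and 0.012 m and x of tray5 in the frame of seam between -0.012 and 0.012 m and y of tray5 in the frame of seam between -0.012 and 0.012 m), for 0.3 s.
At the end, for the whole second after the job is handed in: Block on the plate: gap <3 mm, off centre <6 mm, <0.05 rad. Trays flat, centres <12 mm off the joint middle per axis, <8 mm from each other, <0.08 rad. Cover flat on top: <10 mm from each tray, <16 mm off the joint, <0.1 rad. All flat (tilt <0.05 rad), released, at rest (all of step 2 and angle between cover's own z axis and vertical below 0.05 rad and angle between the x axis of cover and the x axis of chiller, either way round below 0.1 rad and linear speed of cover below 0.02 m/s and horizontal distance between cover and tray1 below 0.01 m and z of cover in the frame of tray1 above 0.015 m and horizontal distance between cover and tray2 below 0.01 m and z of cover in the frame of tray2 above 0.015 m and horizontal distance between cover and tray3 below 0.01 m and z of cover in the frame of tray3 above 0.015 m and horizontal distance between cover and tray4 below 0.01 m and z of cover in the frame of tray4 above 0.015 m and horizontal distance between cover and tray5 below 0.01 m and z of cover in the frame of tray5 above 0.015 m and x of cover in the frame of seam between -0.016 and 0.016 m and y of cover in the frame of seam between -0.016 and 0.016 m); the robot touches nothing.
It fails at once if a bottle or the jar is moved more than 30 mm or tipped (distance of any of amber1, amber2, jar from where it was at the start of the episode above 0.03 m or angle between any of amber1, amber2, jar's own z axis and vertical above 0.4 rad).
Of tray1, tray2, tray3, tray4, tray5 only 4 to 5 are there at a start; the rules pass over those that are not, and their reading is None.
At some moment in a run one of cover may be knocked a few centimetres aside while the robot is not near it.
Once in a run the grip may slacken for a moment while it holds something.
It also fails if it takes over 208 s, if anything falls off the work surface, if the arm or the gripper's body presses on something with over 40 N, if the wrist force passes 120 N, or if a joint passes its speed limit or range.

ROBOT

A 7-joint arm with a two-finger parallel gripper is mounted at the origin on the work surface. World frame = base frame: x ahead of the robot, y to its left, z up, the work surface at z = 0. Lengths are in m, angles in rad, forces in N, time in s.
With the tool pointing down it reaches from about 0.35 to 0.9 m from the base axis. Payload 8.1 kg.
Tool frame: the origin (TCP) lies between the finger pads; the fingertips stand 8 mm ahead of it and the grasp point (between the pads) lies 11 mm behind it (arm.tcp_to_tips is the distance from the TCP to the fingertips, in m); z points along the fingers, x is the direction in which the jaws open and shut, and the axes are right-handed (so a half turn about z gives the same grasp; the last joint's range is limited). The gripper opens to 92 mm and grips with 3 to 60 N. Pads are 19 mm wide; open, the fingers measure 130 mm over their backs; the gripper's body (75 mm by 190 mm) begins 47 mm behind the grasp point.
Start: joints at [-1.43, 0.434, 0.025, 1.573, -0.012, 1.134, -0.075], TCP at [0.151, 0.607, 0.235] pointing down, gripper open.
Joint ranges: [-2.62, 2.62], [-0.44, 2.09], [-1.27, 1.32], [0.08, 2.57], [-1.32, 4.46], [0.12, 2], [-2.74, 2.74]. Speed limits (rad/s): [2.22, 2.22, 3.01, 3.01, 3.14, 3.14, 3.14].

INTERFACE

Orientations are given as a rotation vector (axis times angle).
In Python, from cell import arm, eyes gives the robot as it stands.
- The arm moves only by the tool play_rows, never from a script. Its argument "rows" is a list of rows, each a list of 3 entries, a list of its own where there are three numbers: the shift along the tool's x, y, z each as a share of 50 cm, from -1 to 1, then the turn, a rotation vector about the tool's x, y, z each as a share of 60 degrees, from -1 to 1, then the opening, from -1 (shut) to 1 (fully open), so that 0 is half open. In form: [[[dx, dy, dz], [ax, ay, az], grip], ...]. A call has 1 to 10 rows; each row is the pose to reach, as a shift and turn from the pose commanded when the call began, along the tool's axes at that moment; what a row does not reach only later rows make up. A row lasts 1/10 s, in which the tool goes at most 50 mm and 8.59 degrees, less where a joint would pass 70% of its speed; a pose out of reach is approached as far as the arm can. A call with a number of a shift or a turn outside -1 to 1 is refused whole. A call with a gripper value outside its range is refused whole. The fingers move at their own pace and stop on an object; "newtons" is the grip in N (left out, the last holds). Time passes only in rows, so rows that repeat a pose let the fingers close. It gives the time, the measured TCP pose, the force and the opening at its end, in the units of the state.
- arm.observe(): the state, without advancing time (a new reading comes with each control period).
- eyes.get_image(name): name is "scene" or "top"; returns (picture, depth): 384x512x3 uint8, red, green, blue; 384x512 float32, m along the optical axis (not along the pixel's ray), 0 where there is no reading.
- eyes.get_calibration(name): a dict with "intrinsics" (3x3 intrinsics, pixels), "R" (3x3) and "t" (3): a world point X has camera coordinates R X + t. Camera axes: x right, y down, z forward; pixel columns grow to the right and rows downward; lengths in m; the calibration is good to about 2 mm. A picture is of the moment at which its call begins. get_calibration takes no time and is no camera call.
- arm.sign_off(): hands the job in, once; it reports no verdict.
The state is a dict: "clock": time; "joints": joint angles; "dq": joint speeds; "joint_efforts": joint torques, N m; "position": TCP position; "ee_rot": TCP orientation; "force": force on the tool from outside, world axes, zero at the start; "ft_torque": the same for the moment, N m; "width": opening from 0.0 (shut) to 1.0 (fully open).
Only numpy, scipy, OpenCV 4.12 (cv2) and the standard library are available. Lean on these libraries where they do the work, as an engineer would, in place of code of your own. Each camera call takes 0.05 s, during which the arm holds its last target.

## Working session

There is one attempt and no reset: what is moved stays moved. The work goes in short steps, Python scripts to look and compute and a tool call to move; the robot and the scene stay as the last step left them, time stands still between calls to the robot, and variables do not carry over. Pictures are saved under pics/ and viewed, and the job is handed in when it is done.

Besides the shell and the picture viewer there is one more tool, called after "Emit:" as name(argument=value, ...), one argument or row to a line, values as JSON. play_rows: Moves the arm, as the interface text tells. Its arguments: {"type":"object","properties":{"rows":{"type":"array","items":{"type":"array"}},"newtons":{"type":"number"}},"required":["rows"]}

```bash
ls; mkdir -p pics; python3 - <<'E'
from cell import arm, eyes
import cv2
print(arm.observe())
for n in("scene","top"):
    p,d=eyes.get_image(n); c=eyes.get_calibration(n); print(n,c)
    cv2.imwrite(f"pics/{n}0.png",cv2.resize(p[:,:,::-1],(800,600)))
E
```

```text
pics
{'clock': 0.0, 'joints': array([-1.42960569,  0.43526364,  0.02494337,  1.57408424, -0.01159776,
        1.13403209, -0.07512342]), 'dq': array([-0.00036691,  0.0005696 , -0.00059611,  0.00032875,  0.00083973,
        0.00153972, -0.00101849]), 'joint_efforts': array([ 2.06208147e-04, -6.67886281e+01,  9.84951854e-01, -3.14448094e+01,
       -6.05825731e-02,  4.30242950e-02,  1.63061359e-04]), 'position': array([0.1507809 , 0.60601587, 0.23392436]), 'ee_rot': array([ 2.47425399e+00,  1.93407581e+00, -1.89053488e-03]), 'force': array([-0.15256043, -0.65582854,  0.21969619]), 'ft_torque': array([-0.09005709, -0.03159455,  0.06602098]), 'width': 0.9987411728355482}
scene {'intrinsics': array([[353.07692362,   0.        , 253.70860807],
       [  0.        , 353.07692362, 184.57959578],
       [  0.        ,   0.        ,   1.        ]]), 'R': array([[-0.35589191,  0.93444557,  0.01234628],
       [ 0.51535948,  0.20726578, -0.83153202],
       [-0.77958037, -0.28957275, -0.5553396 ]]), 't': array([ 0.21495555, -0.2868971 ,  1.77569748])}
top {'intrinsics': array([[487.54942052,   0.        , 256.09256478],
       [  0.        , 487.54942052, 191.51376653],
       [  0.        ,   0.        ,   1.        ]]), 'R': array([[-0.02017224, -0.9997756 , -0.00646718],
       [-0.99207791,  0.02081831, -0.12388709],
       [ 0.12399393,  0.00391687, -0.99227525]]), 't': array([0.0173012 , 0.62496739, 1.46711113])}
```

View pics/scene0.png

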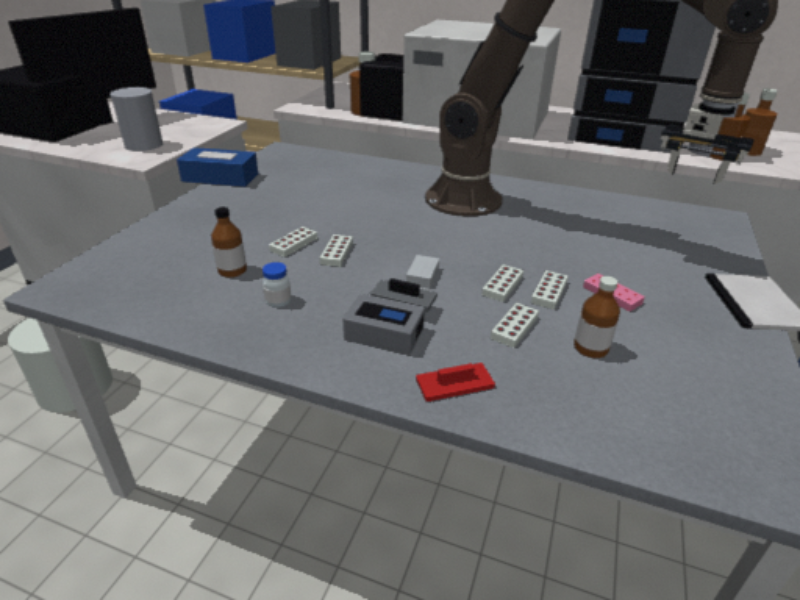

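View pics/top0.png

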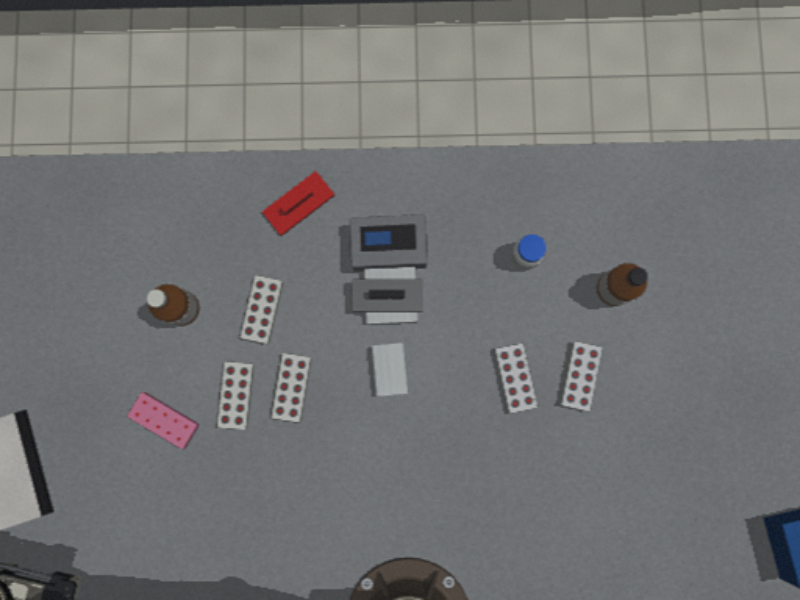

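White trays: five, at (262,310), (235,395), (291,388), (515,378), (581,376) in the top view. The pink one at (163,420) isn't meant. The grey cover on the chiller at (387,295) is the one wanted. The red look-alike at (298,203) is not. I'll measure next.

```bash
cat > h.py <<'E'
from cell import arm, eyes
import cv2, numpy as np
from scipy.spatial.transform import Rotation as R
def cloud(n):
    p,d=eyes.get_image(n); c=eyes.get_calibration(n); K=c["intrinsics"]
    v,u=np.mgrid[0:384,0:512]
    X=np.stack([(u-K[0,2])/K[0,0]*d,(v-K[1,2])/K[1,1]*d,d],-1)
    W=(X-c["t"])@c["R"]
    W[d==0]=np.nan
    return p,d,W
def rayplane(n,uv,z):
    c=eyes.get_calibration(n); K=c["intrinsics"]; uv=np.atleast_2d(uv).astype(float)
    r=np.c_[(uv-K[[0,1],[2,2]])/K[[0,1],[0,1]],np.ones(len(uv))]@c["R"]
    o=-c["R"].T@c["t"]
    return (o+r*((z-o[2])/r[:,2])[:,None])[:,:2]
def rects(mask,z,n="top",amin=60):
    """contours of mask -> rects on plane z; returns centre xy, size, yaw of long axis, pixel centre"""
    s=4
    m=cv2.resize(mask.astype(np.uint8)*255,None,fx=s,fy=s,interpolation=cv2.INTER_LINEAR)
    m=(m>127).astype(np.uint8)
    cs,_=cv2.findContours(m,cv2.RETR_EXTERNAL,cv2.CHAIN_APPROX_NONE)
    out=[]
    for c in cs:
        if cv2.contourArea(c)<amin*s*s: continue
        uv=(c[:,0]+.5)/s-.5
        w=rayplane(n,uv,z)
        (cx,cy),(a,b),ang=cv2.minAreaRect((w*1000).astype(np.float32))
        if a<b: a,b,ang=b,a,ang+90
        ang=(ang+90)%180-90
        out.append((np.round([cx,cy,a,b,ang],1),np.round(uv.mean(0),0),cv2.contourArea(c)/s/s))
    return out
def hsv(p): return cv2.cvtColor(p,cv2.COLOR_RGB2HSV)
E
python3 - <<'E'
from h import *
p,d,W=cloud("top")
hv=hsv(p)
z=W[...,2]
print("bench z",np.nanmedian(z[200:240,330:350]), np.nanstd(z[200:240,330:350]))
w=(hv[...,1]<40)&(hv[...,2]>130)
for zt,lo,hi in((.022,.012,.027),(.030,.026,.035),(.060,.052,.068),(.044,.038,.05),(.07,.066,.08)):
    print(zt)
    for r in rects((z>lo)&(z<hi),zt,amin=25): print(r, np.median(z[int(r[1][1]),int(r[1][0])]))
for (u,v,w_,h_,nm) in((215,125,75,145,"ch"),):
    cv2.imwrite("pics/c_ch.png",cv2.resize(p[v:v+h_,u:u+w_,::-1],None,fx=4,fy=4,interpolation=cv2.INTER_CUBIC))
cv2.imwrite("pics/z.png",cv2.resize(np.clip(np.nan_to_num(z)*2000,0,255).astype(np.uint8)[100:300],None,fx=1.5,fy=1.5))
E
```

```text
bench z -0.0006607673206446639 0.009111652280080658
0.022
(array([ 70.1, -73.2,  47. ,  45.3,  36.4]), array([286., 376.]), 112.34375) 0.010050934150609498
(array([ 94.5,  17.8, 179.2,  61.7, -78.6]), array([252., 369.]), 477.34375) 0.017828711112597467
(array([ 142.9, -709.7,  136.9,   58.5,  -15.1]), array([498., 345.]), 95.84375) 0.04335894390805192
(array([314.4, 756.9, 209.9,  85.6,  15.9]), array([ 13., 305.]), 1095.46875) 0.008458085665500818
(array([398.6, 475.4, 134.6,  60.3,  58.9]), array([104., 269.]), 784.1875) 0.02241843888524694
(array([472.8,  11.5,  62. ,  38.4,  13.1]), array([253., 241.]), 55.46875) 0.024703267219886003
(array([444.4, 333. , 131.8,  60.4,  -6. ]), array([151., 253.]), 767.0625) 0.015803619572104393
(array([457.6, 223. , 131.9,  59.3, -10.1]), array([186., 248.]), 761.15625) 0.017028549012437843
(array([ 467.1, -220.7,  131.7,   59.4,   10.7]), array([330., 242.]), 757.15625) 0.017476246354088246
(array([515.2,  10.2,  48.7,  20.9,  -1.2]), array([255., 227.]), 27.6875) 0.026491352308905584
(array([ 468.4, -350.1,  132.1,   60.2,  -14.6]), array([37
[... 1202 characters left out ...]
4215828230514896
(array([ 147.1, -703.6,   93.9,   21.6,    0.8]), array([499., 346.]), 45.21875) 0.05078217170146162
(array([633. ,  30.6, 140.9,  64.5,  88.8]), array([248., 189.]), 890.28125) 0.06677165623135187
(array([831.5, 207.7,  70.8,  17.8, -53.3]), array([190., 127.]), 60.34375) 0.03747101873024769
0.07
(array([71.7,  1.3, 88.7, 15.9, 88.9]), array([262., 380.]), 47.6875) 0.08154775899008833
(array([ 135.1, -706.6,  123.1,   36.9,   -4.9]), array([507., 351.]), 298.5625) 0.0770231511047573
(array([632.6,  30.1,  72. ,  14.5,  88.8]), array([248., 188.]), 69.625) 0.07121404746398088
(array([ 624.8, -407.4,   61.2,   18.7,   40.3]), array([392., 188.]), 26.28125) 0.09373018984122788
```

View pics/c_ch.png

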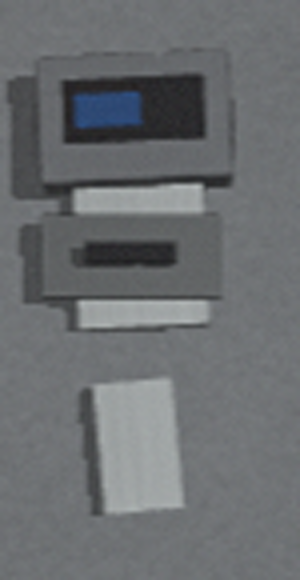

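View pics/z.png

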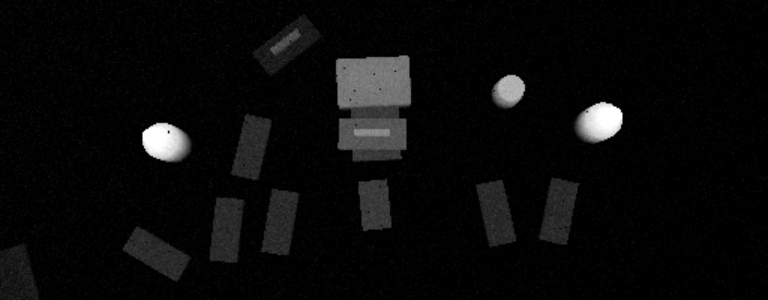

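```bash
cat >> h.py <<'E'
def rot(yaw): # tool z down, tool x at yaw (deg)
    return R.from_euler('z',yaw,degrees=True)*R.from_euler('x',180,degrees=True)
def go(x,y,tip,yaw):
    """mm, deg; prints row numbers. yaw of jaw axis; picks given yaw exactly"""
    s=arm.observe(); Rc=R.from_rotvec(s["ee_rot"])
    t=np.array([x,y,tip+8])/1000
    d=Rc.inv().apply(t-s["position"])/.5
    a=np.degrees((Rc.inv()*rot(yaw)).as_rotvec())/60
    print("shift",np.round(d,4).tolist(),"turn",np.round(a,4).tolist(),"rows>=%.1f"%max(np.linalg.norm(d)*10,np.linalg.norm(a)*60/8.59))
def st():
    s=arm.observe(); Rc=R.from_rotvec(s["ee_rot"]); m=Rc.as_matrix()
    print("t",round(s["clock"],2),"pos",np.round(s["position"]*1000,1),"tip",round(s["position"][2]*1000-8,1),"yaw",round(np.degrees(np.arctan2(m[1,0],m[0,0])),2),"tilt",round(np.degrees(np.arccos(-m[2,2])),2),"F",np.round(s["force"],1),"w",round(s["width"]*92,1),"q",np.round(s["joints"],2))
E
python3 -c "
from h import *
st(); go(632.5,30,220,-1.2); go(400,310,220,30)"
```

```text
t 0.15 pos [150.8 606.1 234.1] tip 226.1 yaw 76.03 tilt 0.07 F [ 0.3 -0.5  0.3] w 91.5 q [-1.43  0.44  0.02  1.57 -0.01  1.13 -0.08]
shift [-0.8855, 1.2131, 0.0135] turn [0.0009, 0.0009, 1.2871] rows>=15.0
shift [-0.4544, 0.6266, 0.0129] turn [0.0006, 0.0011, 0.7671] rows>=7.7
```

Emit:
play_rows(
  rows=[
    [[-0.45,0.63,0.013],[0,0,0.767],1],
    [[-0.45,0.63,0.013],[0,0,0.767],1],
    [[-0.45,0.63,0.013],[0,0,0.767],1],
    [[-0.45,0.63,0.013],[0,0,0.767],1],
    [[-0.45,0.63,0.013],[0,0,0.767],1],
    [[-0.45,0.63,0.013],[0,0,0.767],1],
    [[-0.45,0.63,0.013],[0,0,0.767],1],
    [[-0.45,0.63,0.013],[0,0,0.767],1],
  ],
  newtons=25,
)

```text
clock: 0.95
position: [0.404, 0.3091, 0.2283]
ee_rot: [3.035, 0.809, 0.001]
force: [0.4, 1.6, -0.1]
width: 1.001
```

```bash
python3 -c "
from h import *
st(); go(632.5,30,120,-1.2)"
```

```text
t 0.95 pos [404.  309.1 228.3] tip 220.3 yaw 29.86 tilt 0.04 F [ 0.4  1.6 -0.1] w 92.1 q [-1.02  0.25  0.32  1.88 -0.09  1.02 -0.14]
shift [0.1184, 0.7115, 0.2011] turn [0.0005, -0.0003, 0.5177] rows>=7.5
```

Emit:
play_rows(
  rows=[
    [[0.118,0.711,0.2],[0,0,0.518],1],
    [[0.118,0.711,0.2],[0,0,0.518],1],
    [[0.118,0.711,0.2],[0,0,0.518],1],
    [[0.118,0.711,0.2],[0,0,0.518],1],
    [[0.118,0.711,0.2],[0,0,0.518],1],
    [[0.118,0.711,0.2],[0,0,0.518],1],
    [[0.118,0.711,0.2],[0,0,0.518],0.3],
    [[0.118,0.711,0.2],[0,0,0.518],0.1],
    [[0.118,0.711,0.2],[0,0,0.518],0.1],
    [[0.118,0.711,0.2],[0,0,0.518],0.1],
  ],
)

```text
clock: 1.95
position: [0.6307, 0.0337, 0.1277]
ee_rot: [-3.141, 0.031, 0.002]
force: [0.4, 0.9, 0.0]
width: 0.704
```

```bash
python3 -c "
from h import *
st(); go(632.5,30,48,-1.2)"
```

```text
t 1.95 pos [630.7  33.7 127.7] tip 119.7 yaw -1.13 tilt 0.07 F [0.4 0.9 0. ] w 64.8 q [-0.44  0.58  0.46  1.7  -0.31  0.94  0.12]
shift [0.0039, 0.0073, 0.1434] turn [-0.0001, 0.0012, 0.0012] rows>=1.4
```

Emit:
play_rows(
  rows=[
    [[0.004,0.007,0.07],[0,0,0],0.1],
    [[0.004,0.007,0.12],[0,0,0],0.1],
    [[0.004,0.007,0.143],[0,0,0],0.1],
    [[0.004,0.007,0.143],[0,0,0],-1],
    [[0.004,0.007,0.143],[0,0,0],-1],
    [[0.004,0.007,0.143],[0,0,0],-1],
    [[0.004,0.007,0.143],[0,0,0],-1],
    [[0.004,0.007,0.143],[0,0,0],-1],
    [[0.004,0.007,0.143],[0,0,0],-1],
    [[0.004,0.007,0.143],[0,0,0],-1],
  ],
  newtons=30,
)

```text
clock: 2.95
position: [0.6335, 0.0303, 0.0575]
ee_rot: [-3.141, 0.03, -0.002]
force: [-1.1, 0.1, 5.6]
width: 0.149
```

```bash
python3 -c "
from h import *
st(); go(632.5,30,48,-1.2)
print(rayplane('top',[640/1.5625,420/1.5625],0))"
```

```text
t 2.95 pos [633.5  30.3  57.5] tip 49.5 yaw -1.08 tilt 0.06 F [-1.1  0.1  5.6] w 13.7 q [-0.41  0.66  0.42  1.75 -0.36  0.8   0.16]
shift [-0.002, 0.0007, 0.003] turn [-0.0004, -0.001, 0.0021] rows>=0.0
[[ 0.37853623 -0.46656958]]
```

Emit:
play_rows(
  rows=[
    [[0,0,-0.03],[0,0,0],-1],
    [[0,0,-0.1],[0,0,0],-1],
    [[0,0,-0.2],[0,0,0],-1],
    [[0,0,-0.2],[0,0,0],-1],
  ],
)

```text
clock: 3.35
position: [0.6369, 0.0295, 0.164]
ee_rot: [-3.14, 0.031, -0.016]
force: [0.3, -0.8, -1.7]
width: 0.149
```

```bash
python3 -c "
from h import *
st(); go(365,-490,100,-50)"
```

```text
t 3.35 pos [636.9  29.5 164. ] tip 156.0 yaw -1.12 tilt 0.6 F [ 0.3 -0.8 -1.7] w 13.7 q [-0.45  0.54  0.48  1.66 -0.29  1.    0.11]
shift [-0.5245, 1.0495, 0.1054] turn [-0.0053, -0.009, 0.8146] rows>=11.8
```

Emit:
play_rows(
  rows=[
    [[-0.03,0.06,0],[0,0,0.05],-1],
    [[-0.47,0.94,0.0],[0,0,0.81],-1],
    [[-0.47,0.94,0.0],[0,0,0.81],-1],
    [[-0.47,0.94,0.0],[0,0,0.81],-1],
    [[-0.47,0.94,0.0],[0,0,0.81],-1],
    [[-0.47,0.94,0.0],[0,0,0.81],-1],
    [[-0.47,0.94,0.0],[0,0,0.81],-1],
    [[-0.47,0.94,0.0],[0,0,0.81],-1],
    [[-0.47,0.94,0.0],[0,0,0.81],-1],
    [[-0.47,0.94,0.0],[0,0,0.81],-1],
  ],
)

```text
clock: 4.35
position: [0.4075, -0.3994, 0.157]
ee_rot: [-2.851, 1.319, -0.0]
force: [1.4, -0.5, -1.9]
width: 0.15
```

```bash
python3 -c "
from h import *
st(); go(365,-490,40,-50)"
```

```text
t 4.35 pos [ 407.5 -399.4  157. ] tip 149.0 yaw -49.66 tilt 0.03 F [ 1.4 -0.5 -1.9] w 13.8 q [ 0.17  0.5   0.73  1.85 -0.4   0.95  0.22]
shift [0.083, 0.1822, 0.2179] turn [-0.0005, 0.0001, 0.0057] rows>=3.0
```

Emit:
play_rows(
  rows=[
    [[0.083,0.182,0],[0,0,0],-1],
    [[0.083,0.182,0],[0,0,0],-1],
    [[0.083,0.182,0],[0,0,0],-1],
    [[0.083,0.182,0.06],[0,0,0],-1],
    [[0.083,0.182,0.12],[0,0,0],-1],
    [[0.083,0.182,0.18],[0,0,0],-1],
    [[0.083,0.182,0.22],[0,0,0],-1],
    [[0.083,0.182,0.24],[0,0,0],-1],
    [[0.083,0.182,0.25],[0,0,0],-1],
    [[0.083,0.182,0.25],[0,0,0],-1],
  ],
)

```text
clock: 5.35
position: [0.3661, -0.4889, 0.0321]
ee_rot: [2.851, -1.32, 0.0]
force: [-0.3, -0.8, -1.4]
width: 0.152
```

```bash
python3 -c "
from h import *
st(); go(365,-490,20,-50)"
```

```text
t 5.35 pos [ 366.1 -488.9   32.1] tip 24.1 yaw -49.7 tilt 0.01 F [-0.3 -0.8 -1.4] w 14.0 q [ 0.44  0.71  0.6   1.84 -0.56  0.77  0.48]
shift [0.0002, 0.0032, 0.0082] turn [0.0, -0.0002, 0.0051] rows>=0.1
```

Emit:
play_rows(
  rows=[
    [[0,0,0.006],[0,0,0],-1],
    [[0,0,0.009],[0,0,0],-1],
    [[0,0,0.009],[0,0,0],-1],
    [[0,0,0.009],[0,0,0],0],
    [[0,0,0.009],[0,0,0],0],
    [[0,0,0.009],[0,0,0],0],
    [[0,0,-0.05],[0,0,0],0.6],
    [[0,0,-0.15],[0,0,0],0.6],
    [[0,0,-0.15],[0,0,0],0.6],
    [[0,0,-0.15],[0,0,0],0.6],
  ],
)

```text
clock: 6.35
position: [0.367, -0.4889, 0.1078]
ee_rot: [2.851, -1.319, 0.004]
force: [-0.7, 0.3, -1.4]
width: 0.708
```

```bash
cat >> h.py <<'E'
def fitline(P,iters=4):
    P=np.asarray(P)
    for _ in range(iters):
        v=cv2.fitLine((P*1000).astype(np.float32),cv2.DIST_HUBER,0,.01,.01).ravel()
        r=np.abs((P*1000-v[2:])@[-v[1],v[0]]); 
        if (r<3).all(): break
        P=P[r<3]
    return v
def edges(r,mask_c,L,Wd): pass
def level(lo,hi,zt,amin=60,xr=(300,900),yr=(-600,600)):
    p,d,W=cloud("top"); z=W[...,2]
    return p,z,[r for r in rects((z>lo)&(z<hi),zt,amin=amin) if xr[0]<r[0][0]<xr[1] and yr[0]<r[0][1]<yr[1]]
E
python3 -c "
from h import *
st()
p,z,rs=level(.025,.036,.03)
for r in rs: print(r)
# plate & block edges via line fits
for nm,lo,hi,zt in (('plate/block',.024,.037,.03),('housing',.052,.068,.06),('coverplate',.008,.02,.014)):
  m=((z>lo)&(z<hi)).astype(np.uint8)
  m=cv2.morphologyEx(m,cv2.MORPH_CLOSE,np.ones((3,3)))
  for r in rects(m,zt,amin=150): 
    if 300<r[0][0]<900 and abs(r[0][1])<600: print(nm,r)
cv2.imwrite('pics/t1.png',cv2.resize(p[100:300,100:420,::-1],None,fx=2.5,fy=2.5,interpolation=cv2.INTER_CUBIC))
"
```

```text
t 6.35 pos [ 367.  -488.9  107.8] tip 99.8 yaw -49.64 tilt 0.13 F [-0.7  0.3 -1.4] w 65.1 q [ 0.39  0.62  0.68  1.79 -0.48  0.91  0.42]
(array([488.9,  27.7, 102. ,  62.1,   4.5]), array([249., 237.]), 599.4375)
(array([637.8,  21.4, 115.1, 105.5,  -0.8]), array([251., 188.]), 1107.75)
plate/block (array([398.7, 475.2, 127.2,  56.5,  58.7]), array([102., 268.]), 401.53125)
plate/block (array([428.5, 331.7,  98.1,  52.3,  -9.3]), array([152., 261.]), 218.6875)
plate/block (array([458.2, 221.5, 128.7,  56.1, -10.7]), array([188., 250.]), 204.6875)
plate/block (array([488.9,  27.7, 102. ,  62.1,   4.5]), array([249., 236.]), 621.625)
plate/block (array([633.6, 277.3,  89.4,  55.1, -12.5]), array([169., 191.]), 207.34375)
plate/block (array([636.9,  25.7, 143.1, 114.2, -88.8]), array([250., 186.]), 1138.4375)
housing (array([739.9,  25.4, 151.7, 103. , -88.6]), array([249., 154.]), 1532.65625)
coverplate (array([399.7, 479.9, 140.1,  60.7,  58.9]), array([104., 268.]), 728.78125)
coverplate (array([ 389.2, -468.5,   81.8,   66.3,   40.5]), array([412., 265.]), 409.90625)
coverplate (array([444.4, 334.6, 130.9,  60.9,  -5.9]), array([151., 254.]), 716.78125)
coverplate (array([457.7, 223.7, 132.5,  60.2,  -9.8]), array([187., 247.]), 723.5)
coverplate (array([ 467.8, -224.6,  132.4,   70.5,   10.8]), array([330., 241.]), 748.28125)
coverplate (array([ 468.6, -351.4,  133.2,   60.8,  -14. ]), array([372., 240.]), 767.0)
coverplate (array([617. , 282.6, 137.3,  61.2, -13.5]), array([168., 197.]), 726.09375)
coverplate (array([832.6, 208.9, 143.6,  70.5, -55.2]), array([191., 130.]), 844.34375)
```

View pics/t1.png

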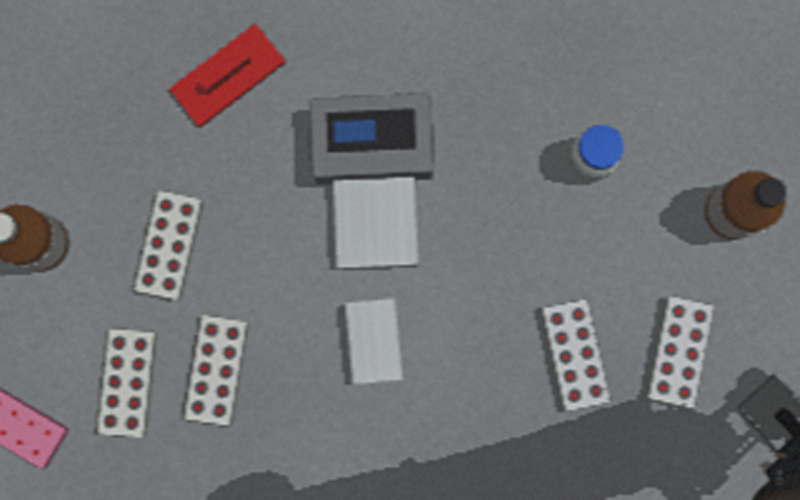

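```bash
cat >> h.py <<'E'
def edgefit(mask,zt,box,n="top",L=None):
    """box u0,v0,u1,v1: largest contour in box; classify contour points by minAreaRect sides, fit lines; returns rect sides"""
    u0,v0,u1,v1=box; mm=np.zeros(mask.shape,np.float32); mm[v0:v1,u0:u1]=mask[v0:v1,u0:u1]
    s=8; m=(cv2.resize(mm,None,fx=s,fy=s,interpolation=cv2.INTER_LINEAR)>.5).astype(np.uint8)
    cs,_=cv2.findContours(m,cv2.RETR_EXTERNAL,cv2.CHAIN_APPROX_NONE)
    c=max(cs,key=cv2.contourArea); w=rayplane(n,(c[:,0]+.5)/s-.5,zt)*1000
    (cx,cy),(a,b),ang=cv2.minAreaRect(w.astype(np.float32))
    ang=(ang+45)%90-45
    if abs(((cv2.minAreaRect(w.astype(np.float32))[2])-ang)%180-90)<1: a,b=b,a
    ex=np.array([np.cos(np.radians(ang)),np.sin(np.radians(ang))]); ey=np.array([-ex[1],ex[0]])
    q=(w-[cx,cy])@np.c_[ex,ey]
    out={}
    for nm,sel in (("-x",(q[:,0]<-a/2+8)&(abs(q[:,1])<b/2-10)),("+x",(q[:,0]>a/2-8)&(abs(q[:,1])<b/2-10)),("-y",(q[:,1]<-b/2+8)&(abs(q[:,0])<a/2-10)),("+y",(q[:,1]>b/2-8)&(abs(q[:,0])<a/2-10))):
        P=w[sel]
        if len(P)<10: continue
        v=cv2.fitLine(P.astype(np.float32),cv2.DIST_HUBER,0,.01,.01).ravel()
        t=np.degrees(np.arctan2(v[1],v[0])); t=(t+90)%180-90
        if nm[1]=="x": t=(t+180)%180-90
        out[nm]=(round(float(t),2),np.round(v[2:],1))
    return out
E
cat > pl.py <<'E'
from h import *
p,d,W=cloud("top"); z=W[...,2]
g=p.min(2).astype(float)
for nm,mask,zt,box in (("plate bright",(g>135),.03,(225,166,275,212)),("plate depth",(z>.022)&(z<.04),.03,(225,160,275,214)),("house",(z>.045)&(z<.075),.06,(220,130,285,178)),("block bright",g>135,.03,(225,212,275,262)),("block depth",(z>.016)&(z<.04),.03,(225,213,275,262))):
    try: print(nm,edgefit(mask,zt,box))
    except Exception as e: print(nm,e)
E
python3 pl.py; python3 -c "
from h import *
c=eyes.get_calibration('top');print(-c['R'].T@c['t'])
p,_=eyes.get_image('top'); print(p[185,235:270].min(1)); print(p[165:260,250].min(1))"
```

```text
plate bright {'-x': (1.86, array([582.3,   7. ], dtype=float32)), '+x': (1.71, array([690.8,  22.3], dtype=float32)), '-y': (1.59, array([637.9, -26.5], dtype=float32)), '+y': (2.06, array([634.5,  72.9], dtype=float32))}
plate depth {'-x': (2.16, array([581.7,  20.9], dtype=float32)), '+x': (1.62, array([692.9,  20.3], dtype=float32))}
house {'-x': (1.35, array([689.3,  22.7], dtype=float32)), '+x': (1.24, array([789.9,  28.4], dtype=float32)), '-y': (1.4, array([744.5, -49.6], dtype=float32)), '+y': (2.26, array([737.1, 100.4], dtype=float32))}
block bright {'-x': (4.59, array([439.,  24.], dtype=float32)), '+x': (4.69, array([539.2,  32.2], dtype=float32)), '-y': (4.1, array([491.4,  -1.9], dtype=float32)), '+y': (4.29, array([483.5,  57.8], dtype=float32))}
block depth {'-x': (4.06, array([439.5,  24.4], dtype=float32)), '+x': (4.47, array([538.1,  34. ], dtype=float32)), '-y': (4.7, array([481.4,  -3. ], dtype=float32)), '+y': (4.42, array([485.7,  57.5], dtype=float32))}
[ 4.38452475e-01 -1.45992422e-03  1.53331534e+00]
[167 161 158 168 166 164 162 162 161 161 161 165 165 159 161 163 166 168
 166 165 165 166 167 165 166 171 168 164 168 168 155 133 112 116 117]
[108 105 108 108  87  46  86 169 169 168 163 165 165 167 167 162 164 164
 164 164 163 163 165 160 165 163 164 164 164 162 164 163 161 164 162 165
 164 166 164 169 171 118  76 116 120 119 116 116 117 120 116 118 117 118
 116 163 170 169 169 171 170 169 172 169 170 169 169 169 168 169 170 167
 168 168 166 165 167 166 166 166 166 164 167 167 167 168 168 159 119 114
 116 117 117 119 117]
```

```bash
python3 -c "
from h import *
st(); go(489,28,100,-85.6)"
```

```text
t 6.5 pos [ 366.  -487.6  105.5] tip 97.5 yaw -49.65 tilt 0.13 F [0.2 0.2 0.2] w 72.4 q [ 0.39  0.62  0.68  1.79 -0.48  0.91  0.42]
shift [-0.6268, -0.8551, -0.0033] turn [0.0003, 0.0021, 0.5991] rows>=10.6
```

Emit:
play_rows(
  rows=[
    [[-0.627,-0.855,0],[0,0,0.6],1],
    [[-0.627,-0.855,0],[0,0,0.6],1],
    [[-0.627,-0.855,0],[0,0,0.6],1],
    [[-0.627,-0.855,0],[0,0,0.6],1],
    [[-0.627,-0.855,0],[0,0,0.6],1],
    [[-0.627,-0.855,0],[0,0,0.6],1],
    [[-0.627,-0.855,0],[0,0,0.6],1],
    [[-0.627,-0.855,0],[0,0,0.6],1],
    [[-0.627,-0.855,0],[0,0,0.6],1],
    [[-0.627,-0.855,0],[0,0,0.6],1],
  ],
)

```text
clock: 7.5
position: [0.4817, -0.0001, 0.106]
ee_rot: [2.303, -2.135, -0.001]
force: [0.8, -1.6, 0.3]
width: 0.998
```

```bash
python3 -c "
from h import *
st(); go(489,28,5,-85.6)"
```

```text
t 7.5 pos [ 4.817e+02 -1.000e-01  1.060e+02] tip 98.0 yaw -85.66 tilt 0.09 F [ 0.8 -1.6  0.3] w 91.8 q [-0.81  0.52  0.98  2.12 -0.61  0.82 -0.95]
shift [-0.055, -0.019, 0.1859] turn [0.0014, -0.0004, -0.0011] rows>=1.9
```

Emit:
play_rows(
  rows=[
    [[-0.055,-0.019,0],[0,0,0],1],
    [[-0.055,-0.019,0],[0,0,0],1],
    [[-0.055,-0.019,0.06],[0,0,0],1],
    [[-0.055,-0.019,0.12],[0,0,0],1],
    [[-0.055,-0.019,0.17],[0,0,0],1],
    [[-0.055,-0.019,0.186],[0,0,0],1],
    [[-0.055,-0.019,0.186],[0,0,0],1],
  ],
)

```text
clock: 8.2
position: [0.4885, 0.0249, 0.0128]
ee_rot: [2.3, -2.136, -0.002]
force: [0.1, -0.1, 1.3]
width: 1.0
```

```bash
python3 -c "
from h import *
st(); go(489,28,5,-85.6)"
```

```text
t 8.2 pos [488.5  24.9  12.8] tip 4.8 yaw -85.75 tilt 0.16 F [ 0.1 -0.1  1.3] w 92.0 q [-0.71  0.67  0.79  2.16 -0.81  0.65 -0.84]
shift [-0.0062, -0.0014, -0.0004] turn [0.0026, -0.0007, -0.0025] rows>=0.1
```

Emit:
play_rows(
  rows=[
    [[-0.006,-0.001,0],[0,0,0],0.6],
    [[-0.006,-0.001,0],[0,0,0],-1],
    [[-0.006,-0.001,0],[0,0,0],-1],
    [[-0.006,-0.001,0],[0,0,0],-1],
    [[-0.006,-0.001,0],[0,0,0],-1],
    [[-0.006,-0.001,0],[0,0,0],-1],
    [[-0.006,-0.001,0],[0,0,0],-1],
  ],
  newtons=40,
)

```text
clock: 8.9
position: [0.4904, 0.0284, 0.0143]
ee_rot: [-2.303, 2.136, -0.002]
force: [-0.1, -0.6, 7.5]
width: 0.651
```

```bash
python3 -c "
from h import *
st(); go(520,19.6,5,-88.3)"
```

```text
t 8.9 pos [490.4  28.4  14.3] tip 6.3 yaw -85.69 tilt 0.07 F [-0.1 -0.6  7.5] w 59.9 q [-0.72  0.67  0.79  2.15 -0.81  0.65 -0.85]
shift [0.0221, -0.0576, 0.0026] turn [-0.0011, -0.0002, 0.0435] rows>=0.6
```

Emit:
play_rows(
  rows=[
    [[0,0,-0.01],[0,0,0],-1],
    [[0.006,-0.015,-0.01],[0,0,0.012],-1],
    [[0.014,-0.035,-0.01],[0,0,0.03],-1],
    [[0.022,-0.055,-0.01],[0,0,0.0435],-1],
    [[0.022,-0.058,-0.01],[0,0,0.0435],-1],
    [[0.022,-0.058,-0.01],[0,0,0.0435],-1],
    [[0.022,-0.058,-0.01],[0,0,0.0435],-1],
  ],
)

```text
clock: 9.6
position: [0.5192, 0.0201, 0.0185]
ee_rot: [2.254, -2.187, -0.001]
force: [-0.1, -0.1, -5.6]
width: 0.652
```

```bash
python3 -c "
from h import *
st(); go(521.4,19.6,5,-88.3)"; python3 pl.py
```

```text
t 9.6 pos [519.2  20.1  18.5] tip 10.5 yaw -88.28 tilt 0.05 F [-0.1 -0.1 -5.6] w 60.0 q [-0.7   0.7   0.81  2.08 -0.8   0.71 -0.89]
shift [0.0011, -0.0044, 0.0109] turn [0.0009, 0.0001, 0.0003] rows>=0.1
plate bright {'-x': (-34.89, array([587.6, -14.5], dtype=float32)), '+x': (1.67, array([691. ,  11.4], dtype=float32)), '-y': (1.71, array([642.3, -26.9], dtype=float32)), '+y': (-0.83, array([650.2,  74.2], dtype=float32))}
plate depth {'-x': (-44.89, array([587.2, -17.6], dtype=float32)), '+x': (2.19, array([692.4,  35.9], dtype=float32)), '-y': (1.35, array([638.7, -26.6], dtype=float32))}
house {'-x': (0.89, array([689. ,  24.2], dtype=float32)), '+x': (1.24, array([789.9,  28.4], dtype=float32)), '-y': (1.47, array([744.3, -49.6], dtype=float32)), '+y': (2.16, array([744.9, 100.7], dtype=float32))}
block bright {}
block depth {}
```

Emit:
play_rows(
  rows=[
    [[0,0,0.006],[0,0,0],-1],
    [[0.001,-0.006,0.008],[0,0,0],-1],
    [[0.001,-0.012,0.008],[0,0,0],-1],
    [[0.001,-0.018,0.008],[0,0,0],-1],
    [[0.001,-0.023,0.008],[0,0,0],-1],
    [[0.001,-0.027,0.008],[0,0,0],-1],
    [[0.001,-0.03,0.008],[0,0,0],-1],
    [[0.001,-0.03,0.008],[0,0,0],-1],
  ],
)

```text
clock: 10.45
position: [0.533, 0.02, 0.0144]
ee_rot: [2.253, -2.187, -0.004]
force: [-6.3, 0.2, -1.2]
width: 0.65
```

```bash
python3 -c "
from h import *
st()"
```

```text
t 10.45 pos [533.   20.   14.4] tip 6.4 yaw -88.32 tilt 0.18 F [-6.3  0.2 -1.2] w 59.8 q [-0.68  0.72  0.8   2.05 -0.81  0.72 -0.9 ]
```

Emit:
play_rows(
  rows=[
    [[0,-0.004,0.001],[0,0,0],-1],
    [[0,-0.008,0.001],[0,0,0],-1],
    [[0,-0.008,0.001],[0,0,0],-1],
  ],
)

```text
clock: 10.75
position: [0.5333, 0.0201, 0.0141]
ee_rot: [2.25, -2.186, -0.013]
force: [-21.9, 1.9, 21.8]
width: 0.648
```

```bash
python3 -c "
from h import *
st()"
```

```text
t 10.75 pos [533.3  20.1  14.1] tip 6.1 yaw -88.33 tilt 0.55 F [-21.9   1.9  21.8] w 59.6 q [-0.68  0.73  0.81  2.04 -0.8   0.73 -0.9 ]
```

Emit:
play_rows(
  rows=[
    [[0,0.006,-0.002],[0,0,0],-1],
    [[0,0.006,-0.002],[0,0,0],-1],
    [[0,0.006,-0.002],[0,0,0],0.8],
    [[0,0.006,-0.002],[0,0,0],0.8],
    [[0,0.006,-0.002],[0,0,0],0.8],
    [[0,0.006,-0.002],[0,0,0],0.8],
    [[0,0.006,-0.1],[0,0,0],0.8],
    [[0,0.006,-0.2],[0,0,0],0.8],
    [[0,0.006,-0.25],[0,0,0],1],
  ],
)

```text
clock: 11.65
position: [0.5372, 0.0192, 0.1427]
ee_rot: [-2.252, 2.187, -0.004]
force: [-0.4, 0.3, -0.2]
width: 0.946
```

```bash
python3 -c "
from h import *
st(); go(467.5,-221,100,-79.2)"
```

```text
t 11.65 pos [537.2  19.2 142.7] tip 134.7 yaw -88.33 tilt 0.22 F [-0.4  0.3 -0.2] w 87.1 q [-0.83  0.56  1.02  1.95 -0.59  0.95 -1.07]
shift [0.4762, 0.1535, 0.069] turn [-0.0036, -0.0005, -0.1522] rows>=5.1
```

Emit:
play_rows(
  rows=[
    [[0.476,0.153,0.069],[0,0,-0.152],1],
    [[0.476,0.153,0.069],[0,0,-0.152],1],
    [[0.476,0.153,0.069],[0,0,-0.152],1],
    [[0.476,0.153,0.069],[0,0,-0.152],1],
    [[0.476,0.153,0.069],[0,0,-0.152],1],
    [[0.476,0.153,0.069],[0,0,-0.152],1],
  ],
)

```text
clock: 12.25
position: [0.4632, -0.2279, 0.1053]
ee_rot: [2.408, -2.013, 0.005]
force: [0.7, -0.4, 0.0]
width: 1.002
```

```bash
cat > pl2.py <<'E'
from h import *
p,d,W=cloud("top"); z=W[...,2]
g=p.min(2).astype(float)
for nm,mask,zt,box in (("plate+block",(g>135),.03,(225,166,275,250)),("depth",(z>.018)&(z<.04),.03,(225,160,275,250))):
    try: print(nm,edgefit(mask,zt,box))
    except Exception as e: print(nm,e)
b=(g>135)[:, :].astype(np.uint8); b[:206]=0
print("block only",edgefit(b,.03,(225,206,275,250)))
cv2.imwrite("pics/blk.png",cv2.resize(p[160:250,215:285,::-1],None,fx=6,fy=6,interpolation=cv2.INTER_CUBIC))
E
python3 pl2.py
python3 - <<'E'
from h import *
st()
p,d,W=cloud("top")
g=p.min(2)
m=((p[...,1]>120)&(p[...,2]>120)).astype(np.uint8)
m=cv2.morphologyEx(m,cv2.MORPH_CLOSE,cv2.getStructuringElement(cv2.MORPH_ELLIPSE,(7,7)))
for nm,b in (("A",(305,210,352,270)),("B",(355,210,395,270)),("C",(165,220,203,278)),("D",(135,225,167,282)),("E",(150,170,185,225))):
    print(nm,edgefit(m,.022,b))
E
```

```text
plate+block {'-x': (6.58, array([483.3,  36.2], dtype=float32)), '+x': (1.72, array([690.8,  22.4], dtype=float32)), '-y': (1.63, array([624. , -27.5], dtype=float32)), '+y': (1.8, array([631.1,  73.2], dtype=float32))}
depth {'-x': (-1.17, array([481.6,  32. ], dtype=float32)), '+x': (1.77, array([692.7,  23.2], dtype=float32))}
block only {'-x': (8.71, array([483.6,  35.2], dtype=float32)), '+x': (-1.19, array([582.9,  25.8], dtype=float32)), '-y': (2.03, array([541. ,  -8.7], dtype=float32))}
t 12.3 pos [ 464.5 -224.7  105.1] tip 97.1 yaw -79.63 tilt 0.11 F [0.4 1.3 0.9] w 92.3 q [-0.28  0.54  0.89  2.04 -0.57  0.83 -0.45]
A {'-x': (5.12, array([ 497.3, -173.4], dtype=float32)), '+x': (-1.19, array([ 565.9, -228. ], dtype=float32)), '-y': (-45.05, array([ 552.3, -285.1], dtype=float32)), '+y': (-1.86, array([ 529.4, -143.7], dtype=float32))}
B {'-x': (-1.14, array([ 379.4, -365.3], dtype=float32)), '+x': (-1.19, array([ 562.7, -383.6], dtype=float32)), '-y': (-3.17, array([ 475.3, -418.9], dtype=float32))}
C {'-x': (10.0, array([369.8, 262.4], dtype=float32)), '+x': (-1.18, array([544. , 218.9], dtype=float32)), '-y': (-0.37, array([472.7, 173.2], dtype=float32)), '+y': (0.18, array([446.6, 290.2], dtype=float32))}
D {'-x': (-1.13, array([357.1, 334.2], dtype=float32)), '+x': (-1.18, array([530.9, 332.8], dtype=float32)), '-y': (0.15, array([443.8, 284.4], dtype=float32)), '+y': (0.62, array([442.6, 382.6], dtype=float32))}
E {'-x': (-1.18, array([530.1, 278.6], dtype=float32)), '+x': (-1.22, array([702.7, 279.5], dtype=float32)), '-y': (-0.11, array([616.1, 228.6], dtype=float32)), '+y': (0.4, array([615.5, 337.6], dtype=float32))}
```

View pics/blk.png

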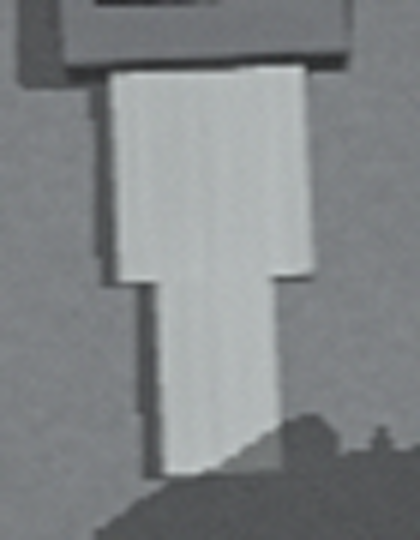

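```bash
python3 -c "
from h import *
go(467.2,-221,4,-79.3)"
```

```text
shift [-0.0014, -0.0033, 0.1857] turn [-0.0002, -0.0004, -0.0018] rows>=1.9
```

Emit:
play_rows(
  rows=[
    [[-0.008,-0.004,0.06],[0,0,0],1],
    [[-0.008,-0.004,0.12],[0,0,0],1],
    [[-0.008,-0.004,0.165],[0,0,0],1],
    [[-0.008,-0.004,0.184],[0,0,0],1],
    [[-0.008,-0.004,0.184],[0,0,0],0.5],
    [[-0.008,-0.004,0.184],[0,0,0],-1],
    [[-0.008,-0.004,0.184],[0,0,0],-1],
    [[-0.008,-0.004,0.184],[0,0,0],-1],
    [[-0.008,-0.004,0.184],[0,0,0],-1],
    [[-0.008,-0.004,0.184],[0,0,0],-1],
  ],
  newtons=40,
)

```text
clock: 13.35
position: [0.4682, -0.2164, 0.0135]
ee_rot: [-2.421, 2.002, -0.003]
force: [0.0, 0.0, 7.7]
width: 0.607
```

```bash
python3 -c "
from h import *
st(); go(467.2,-221,4,-79.3)"
```

```text
t 13.35 pos [ 468.2 -216.4   13.5] tip 5.5 yaw -79.17 tilt 0.1 F [0.  0.  7.7] w 55.8 q [-0.17  0.67  0.72  2.09 -0.75  0.65 -0.32]
shift [0.0087, 0.0038, 0.0029] turn [-0.0014, -0.0009, 0.0021] rows>=0.1
```

Emit:
play_rows(
  rows=[
    [[0,0,-0.04],[0,0,0],-1],
    [[0,0,-0.12],[0,0,0],-1],
    [[0,0,-0.18],[0,0,0],-1],
    [[0,0,-0.18],[0,0,0],-1],
    [[0,0,-0.18],[0,0,0],-1],
  ],
)

```text
clock: 13.85
position: [0.4677, -0.2153, 0.1028]
ee_rot: [-2.421, 2.0, -0.0]
force: [-0.3, 0.4, -2.3]
width: 0.607
```

```bash
python3 -c "
from h import *
st(); go(583.8,21.5,80,-88.3)"
```

```text
t 13.85 pos [ 467.7 -215.3  102.8] tip 94.8 yaw -79.13 tilt 0.06 F [-0.3  0.4 -2.3] w 55.8 q [-0.3   0.55  0.89  2.04 -0.58  0.83 -0.45]
shift [-0.4213, -0.3173, 0.0301] turn [-0.0009, 0.0005, 0.1528] rows>=5.3
```

Emit:
play_rows(
  rows=[
    [[-0.04,-0.03,0],[0,0,0.02],-1],
    [[-0.12,-0.09,0.01],[0,0,0.05],-1],
    [[-0.2,-0.15,0.02],[0,0,0.1],-1],
    [[-0.28,-0.21,0.03],[0,0,0.15],-1],
    [[-0.36,-0.27,0.03],[0,0,0.153],-1],
    [[-0.4,-0.3,0.03],[0,0,0.153],-1],
    [[-0.421,-0.317,0.03],[0,0,0.153],-1],
    [[-0.421,-0.317,0.03],[0,0,0.153],-1],
    [[-0.421,-0.317,0.03],[0,0,0.153],-1],
  ],
)

```text
clock: 14.75
position: [0.5826, 0.0188, 0.0872]
ee_rot: [2.25, -2.19, -0.0]
force: [0.6, -0.3, -1.5]
width: 0.605
```

```bash
python3 -c "
from h import *
st(); go(583.8,21.5,35.5,-88.3)"
```

```text
t 14.75 pos [582.6  18.8  87.2] tip 79.2 yaw -88.45 tilt 0.09 F [ 0.6 -0.3 -1.5] w 55.7 q [-0.72  0.69  0.92  1.89 -0.69  0.92 -1.01]
shift [-0.0055, -0.0026, 0.0874] turn [0.0012, -0.001, -0.0026] rows>=0.9
```

Emit:
play_rows(
  rows=[
    [[-0.002,-0.002,0.03],[0,0,-0.002],-1],
    [[-0.002,-0.002,0.06],[0,0,-0.002],-1],
    [[-0.002,-0.002,0.07],[0,0,-0.002],-1],
    [[-0.002,-0.002,0.07],[0,0,-0.002],-1],
    [[-0.002,-0.002,0.07],[0,0,-0.002],-1],
    [[-0.002,-0.002,0.07],[0,0,-0.002],-1],
  ],
)

```text
clock: 15.35
position: [0.5849, 0.0215, 0.0531]
ee_rot: [-2.255, 2.187, -0.001]
force: [0.3, -0.2, -1.5]
width: 0.605
```

```bash
python3 -c "
from h import *
st(); go(583.8,21.5,35.5,-88.3)"
```

```text
t 15.35 pos [584.9  21.5  53.1] tip 45.1 yaw -88.24 tilt 0.04 F [ 0.3 -0.2 -1.5] w 55.7 q [-0.69  0.74  0.87  1.9  -0.74  0.86 -0.97]
shift [0.0, 0.0023, 0.0192] turn [-0.0006, -0.0, 0.001] rows>=0.2
```

Emit:
play_rows(
  rows=[
    [[0,0.002,0.012],[0,0,0],-1],
    [[0,0.002,0.018],[0,0,0],-1],
    [[0,0.002,0.0195],[0,0,0],-1],
    [[0,0.002,0.0195],[0,0,0],-1],
    [[0,0.002,0.0195],[0,0,0],0.5],
    [[0,0.002,0.0195],[0,0,0],0.5],
    [[0,0.002,0.0195],[0,0,0],0.5],
    [[0,0.002,-0.06],[0,0,0],0.6],
    [[0,0.002,-0.16],[0,0,0],1],
    [[0,0.002,-0.2],[0,0,0],1],
  ],
)

```text
clock: 16.35
position: [0.5852, 0.0207, 0.1565]
ee_rot: [-2.253, 2.186, -0.005]
force: [0.5, -0.7, -0.8]
width: 0.926
```

```bash
python3 -c "
from h import *
st(); go(468.4,-350,100,-104.3)"
```

```text
t 16.35 pos [585.2  20.7 156.5] tip 148.5 yaw -88.28 tilt 0.25 F [ 0.5 -0.7 -0.8] w 85.2 q [-0.78  0.62  1.    1.82 -0.6   1.04 -1.08]
shift [0.734, 0.2563, 0.0962] turn [-0.0041, 0.0001, 0.2671] rows>=7.8
```

Emit:
play_rows(
  rows=[
    [[0.734,0.256,0],[0,0,0.267],1],
    [[0.734,0.256,0.05],[0,0,0.267],1],
    [[0.734,0.256,0.096],[0,0,0.267],1],
    [[0.734,0.256,0.096],[0,0,0.267],1],
    [[0.734,0.256,0.096],[0,0,0.267],1],
    [[0.734,0.256,0.096],[0,0,0.267],1],
    [[0.734,0.256,0.096],[0,0,0.267],1],
    [[0.734,0.256,0.096],[0,0,0.267],1],
    [[0.734,0.256,0.096],[0,0,0.267],1],
    [[0.734,0.256,0.096],[0,0,0.267],1],
  ],
)

```text
clock: 17.35
position: [0.4661, -0.3503, 0.1045]
ee_rot: [1.925, -2.482, -0.0]
force: [-0.5, -0.4, 0.5]
width: 0.998
```

```bash
cat > look.py <<'E'
from h import *
import sys
zt=float(sys.argv[1]); nm=sys.argv[2]
p,d,W=cloud("top"); z=W[...,2]
st()
print("pile",edgefit((z>zt-.009)&(z<zt+.012),zt,(215,150,290,260)),[r[0] for r in rects((z>zt-.009)&(z<zt+.012),zt,amin=200) if abs(r[0][1])<150 and r[0][0]<700])
for r in rects((z>.013)&(z<.028),.022,amin=300): 
    if r[0][0]>350: print(r)
cv2.imwrite(f"pics/{nm}.png",cv2.resize(p[90:310,80:440,::-1],None,fx=2.2,fy=2.2,interpolation=cv2.INTER_CUBIC))
E
python3 look.py .052 p1
```

```text
t 17.4 pos [ 467.1 -348.7  104.5] tip 96.5 yaw -104.27 tilt 0.05 F [ 0.7  0.6 -0.9] w 91.7 q [-0.06  0.67  0.94  1.87 -0.67  0.95 -0.62]
pile {'-x': (1.45, array([690. ,  25.8], dtype=float32)), '+x': (-1.19, array([754.8,  23.2], dtype=float32)), '-y': (0.03, array([715.2, -50.7], dtype=float32)), '+y': (-0.7, array([716.3,  99.8], dtype=float32))} [array([580.4,  22.8, 132.1,  58. ,   1.7])]
(array([398.2, 476.1, 133.6,  59.4,  59.4]), array([104., 269.]), 782.53125)
(array([444.4, 332.8, 131.8,  60.6,  -5.9]), array([151., 253.]), 767.0625)
(array([457.6, 223.1, 131.9,  59.3, -10.4]), array([186., 248.]), 756.9375)
(array([614. , 281.8, 132.2,  60.7, -13.6]), array([167., 198.]), 732.09375)
(array([830.1, 208.4, 139.7,  65.3, -53. ]), array([189., 132.]), 302.5)
```

View pics/p1.png

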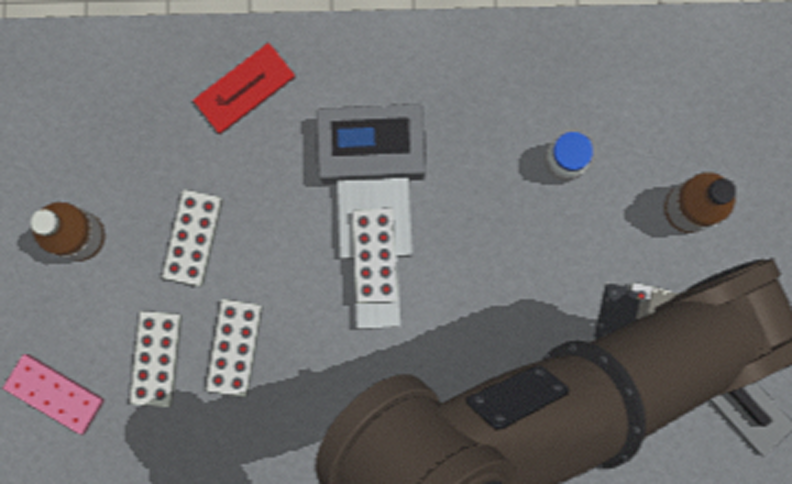

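```bash
python3 -c "
from h import *
st();go(468.4,-350.2,4,-104.4)"
```

```text
t 17.4 pos [ 467.1 -348.7  104.5] tip 96.5 yaw -104.27 tilt 0.05 F [ 0.7  0.6 -0.9] w 91.7 q [-0.06  0.67  0.94  1.87 -0.67  0.95 -0.62]
shift [0.0024, -0.0033, 0.1849] turn [0.0003, 0.0007, 0.0022] rows>=1.8
```

Emit:
play_rows(
  rows=[
    [[0.0015,-0.003,0.06],[0,0,0],1],
    [[0.0015,-0.003,0.12],[0,0,0],1],
    [[0.0015,-0.003,0.165],[0,0,0],1],
    [[0.0015,-0.003,0.184],[0,0,0],1],
    [[0.0015,-0.003,0.184],[0,0,0],0.5],
    [[0.0015,-0.003,0.184],[0,0,0],-1],
    [[0.0015,-0.003,0.184],[0,0,0],-1],
    [[0.0015,-0.003,0.184],[0,0,0],-1],
    [[0.0015,-0.003,0.184],[0,0,0],-1],
    [[0.0015,-0.003,0.184],[0,0,0],-1],
  ],
)

```text
clock: 18.4
position: [0.4687, -0.3507, 0.0134]
ee_rot: [-1.928, 2.48, -0.002]
force: [0.2, 0.9, 5.6]
width: 0.604
```

```bash
python3 -c "
from h import *
st(); go(468.4,-350.2,4,-104.4)"
```

```text
t 18.4 pos [ 468.7 -350.7   13.4] tip 5.4 yaw -104.25 tilt 0.08 F [0.2 0.9 5.6] w 55.6 q [ 0.02  0.79  0.82  1.92 -0.81  0.8  -0.52]
shift [-0.0008, 0.0008, 0.0029] turn [-0.0012, -0.0005, 0.0025] rows>=0.0
```

Emit:
play_rows(
  rows=[
    [[0,0,-0.04],[0,0,0],-1],
    [[0,0,-0.12],[0,0,0],-1],
    [[0,0,-0.2],[0,0,0],-1],
    [[0,0,-0.22],[0,0,0],-1],
    [[0,0,-0.22],[0,0,0],-1],
    [[0,0,-0.22],[0,0,0],-1],
  ],
)

```text
clock: 19.0
position: [0.4681, -0.3493, 0.1216]
ee_rot: [-1.929, 2.479, 0.002]
force: [-0.1, 0.7, -1.1]
width: 0.61
```

```bash
python3 -c "
from h import *
st(); go(581.7,21.8,100,-88.3)"
```

```text
t 19.0 pos [ 468.1 -349.3  121.6] tip 113.6 yaw -104.22 tilt 0.09 F [-0.1  0.7 -1.1] w 56.1 q [-0.07  0.66  0.96  1.86 -0.65  0.98 -0.64]
shift [-0.7751, -0.038, 0.0281] turn [0.0009, 0.0012, -0.2653] rows>=7.8
```

Emit:
play_rows(
  rows=[
    [[-0.04,-0.002,0],[0,0,-0.02],-1],
    [[-0.12,-0.006,0.01],[0,0,-0.05],-1],
    [[-0.21,-0.01,0.02],[0,0,-0.1],-1],
    [[-0.3,-0.015,0.028],[0,0,-0.15],-1],
    [[-0.4,-0.02,0.028],[0,0,-0.2],-1],
    [[-0.5,-0.025,0.028],[0,0,-0.265],-1],
    [[-0.6,-0.03,0.028],[0,0,-0.265],-1],
    [[-0.69,-0.034,0.028],[0,0,-0.265],-1],
    [[-0.75,-0.037,0.028],[0,0,-0.265],-1],
    [[-0.775,-0.038,0.028],[0,0,-0.265],-1],
  ],
)

```text
clock: 20.0
position: [0.5817, 0.0252, 0.1064]
ee_rot: [2.258, -2.182, -0.005]
force: [-0.6, -0.7, -1.5]
width: 0.609
```

```bash
python3 -c "
from h import *
st(); go(581.7,21.8,67,-88.3)"
```

```text
t 20.0 pos [581.7  25.2 106.4] tip 98.4 yaw -88.04 tilt 0.19 F [-0.6 -0.7 -1.5] w 56.1 q [-0.74  0.67  0.93  1.87 -0.66  0.95 -1.04]
shift [0.0069, -0.0, 0.0628] turn [0.0031, 0.0008, 0.0043] rows>=0.6
```

Emit:
play_rows(
  rows=[
    [[0.002,0,0.03],[0,0,0.004],-1],
    [[0.004,0,0.055],[0,0,0.004],-1],
    [[0.004,0,0.06],[0,0,0.004],-1],
    [[0.004,0,0.06],[0,0,0.004],-1],
    [[0.004,0,0.06],[0,0,0.004],-1],
    [[0.004,0,0.06],[0,0,0.004],-1],
  ],
)

```text
clock: 20.6
position: [0.5824, 0.0181, 0.0792]
ee_rot: [-2.247, 2.195, -0.001]
force: [0.4, -0.4, -1.5]
width: 0.606
```

```bash
python3 -c "
from h import *
st(); go(581.7,21.8,57.4,-88.3)"
```

```text
t 20.6 pos [582.4  18.1  79.2] tip 71.2 yaw -88.64 tilt 0.05 F [ 0.4 -0.4 -1.5] w 55.8 q [-0.71  0.7   0.9   1.89 -0.7   0.9  -1.01]
shift [-0.0075, 0.0013, 0.0276] turn [-0.0008, 0.0001, -0.0057] rows>=0.3
```

Emit:
play_rows(
  rows=[
    [[-0.006,0.001,0.008],[0,0,-0.004],-1],
    [[-0.006,0.001,0.016],[0,0,-0.004],-1],
    [[-0.006,0.001,0.02],[0,0,-0.004],-1],
    [[-0.006,0.001,0.02],[0,0,-0.004],-1],
  ],
)

```text
clock: 21.0
position: [0.5813, 0.0219, 0.0683]
ee_rot: [2.253, -2.189, -0.001]
force: [-0.1, 0.5, -1.5]
width: 0.605
```

```bash
python3 -c "
from h import *
st(); go(581.7,21.8,57.4,-88.3)"
```

```text
t 21.0 pos [581.3  21.9  68.3] tip 60.3 yaw -88.33 tilt 0.04 F [-0.1  0.5 -1.5] w 55.7 q [-0.7   0.71  0.88  1.9  -0.71  0.88 -1.  ]
shift [0.0001, -0.0008, 0.0059] turn [0.0006, -0.0, -0.0005] rows>=0.1
```

Emit:
play_rows(
  rows=[
    [[0,-0.001,0.004],[0,0,0],-1],
    [[0,-0.001,0.0065],[0,0,0],-1],
    [[0,-0.001,0.0065],[0,0,0],-1],
    [[0,-0.001,0.0065],[0,0,0],0.5],
    [[0,-0.001,0.0065],[0,0,0],0.5],
    [[0,-0.001,0.0065],[0,0,0],0.5],
    [[0,-0.001,-0.06],[0,0,0],0.6],
    [[0,-0.001,-0.15],[0,0,0],1],
    [[0,-0.001,-0.18],[0,0,0],1],
    [[0,-0.001,-0.18],[0,0,0],1],
  ],
)

```text
clock: 22.0
position: [0.5836, 0.0215, 0.1611]
ee_rot: [-2.251, 2.186, -0.004]
force: [0.0, 0.5, 0.1]
width: 0.989
```

```bash
python3 -c "
from h import *
st(); go(457.6,223,95,-100.2)"
```

```text
t 22.0 pos [583.6  21.5 161.1] tip 153.1 yaw -88.34 tilt 0.26 F [0.  0.5 0.1] w 90.9 q [-0.78  0.6   1.    1.82 -0.59  1.04 -1.09]
shift [-0.41, 0.2408, 0.1155] turn [-0.0041, 0.001, 0.1977] rows>=4.9
```

Emit:
play_rows(
  rows=[
    [[-0.41,0.241,0],[0,0,0.198],1],
    [[-0.41,0.241,0],[0,0,0.198],1],
    [[-0.41,0.241,0.115],[0,0,0.198],1],
    [[-0.41,0.241,0.115],[0,0,0.198],1],
    [[-0.41,0.241,0.115],[0,0,0.198],1],
    [[-0.41,0.241,0.115],[0,0,0.198],1],
    [[-0.41,0.241,0.115],[0,0,0.198],1],
    [[-0.41,0.241,0.115],[0,0,0.198],1],
  ],
)

```text
clock: 22.8
position: [0.4562, 0.2221, 0.1012]
ee_rot: [2.013, -2.412, 0.001]
force: [-0.3, 0.2, 0.5]
width: 0.997
```

```bash
python3 look.py .074 p2;python3 -c "
from h import *
go(457.6,223,4,-100.2)"
```

```text
t 22.85 pos [456.6 221.9 101.4] tip 93.4 yaw -100.34 tilt 0.06 F [ 0.6 -1.1  0.5] w 92.1 q [-1.28  0.62  1.07  2.06 -0.72  0.89 -1.55]
pile {'-x': (4.77, array([517.4,  15.4], dtype=float32)), '+x': (5.39, array([646.7,  23.3], dtype=float32)), '-y': (2.48, array([581.9,  -4.8], dtype=float32)), '+y': (1.21, array([580.8,  50.2], dtype=float32))} [array([581.8,  22.8, 132.3,  58.1,   1.8])]
(array([400.7, 479.7, 125. ,  59.5,  58.9]), array([102., 268.]), 710.96875)
(array([614. , 281.9, 132.2,  60.1, -13.2]), array([167., 198.]), 738.25)
shift [-0.0026, -0.0015, 0.1789] turn [-0.0009, -0.0002, -0.0024] rows>=1.8
```

View pics/p2.png

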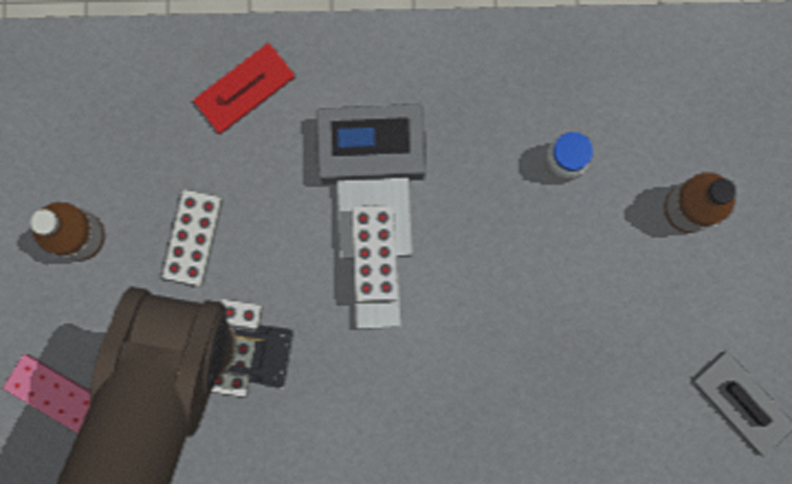

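Emit:
play_rows(
  rows=[
    [[-0.003,-0.001,0.06],[0,0,0],1],
    [[-0.003,-0.001,0.12],[0,0,0],1],
    [[-0.003,-0.001,0.16],[0,0,0],1],
    [[-0.003,-0.001,0.178],[0,0,0],1],
    [[-0.003,-0.001,0.178],[0,0,0],0.5],
    [[-0.003,-0.001,0.178],[0,0,0],-1],
    [[-0.003,-0.001,0.178],[0,0,0],-1],
    [[-0.003,-0.001,0.178],[0,0,0],-1],
    [[-0.003,-0.001,0.178],[0,0,0],-1],
    [[-0.003,-0.001,0.178],[0,0,0],-1],
  ],
)

```text
clock: 23.85
position: [0.4567, 0.2248, 0.0127]
ee_rot: [-2.014, 2.41, 0.0]
force: [-1.6, 0.1, 7.1]
width: 0.61
```

```bash
python3 -c "
from h import *
st(); go(457.6,223,4,-100.2)"
```

```text
t 23.85 pos [456.7 224.8  12.7] tip 4.7 yaw -100.21 tilt 0.05 F [-1.6  0.1  7.1] w 56.1 q [-1.17  0.74  0.89  2.12 -0.9   0.73 -1.42]
shift [0.0032, -0.0023, 0.0015] turn [-0.0005, 0.0007, -0.0002] rows>=0.0
```

Emit:
play_rows(
  rows=[
    [[0,0,-0.04],[0,0,0],-1],
    [[0,0,-0.12],[0,0,0],-1],
    [[0,0,-0.2],[0,0,0],-1],
    [[0,0,-0.24],[0,0,0],-1],
    [[0,0,-0.24],[0,0,0],-1],
    [[0,0,-0.24],[0,0,0],-1],
  ],
)

```text
clock: 24.45
position: [0.4561, 0.225, 0.132]
ee_rot: [-2.015, 2.409, 0.001]
force: [-0.3, 0.9, -1.5]
width: 0.608
```

```bash
python3 -c "
from h import *
st(); go(580.5,21.8,120,-88.3)"
```

```text
t 24.45 pos [456.1 225.  132. ] tip 124.0 yaw -100.18 tilt 0.04 F [-0.3  0.9 -1.5] w 56.0 q [-1.33  0.58  1.12  2.03 -0.66  0.94 -1.6 ]
shift [0.3561, -0.3167, 0.0076] turn [0.0002, 0.0007, -0.198] rows>=4.8
```

Emit:
play_rows(
  rows=[
    [[0.03,-0.026,0],[0,0,-0.02],-1],
    [[0.09,-0.08,0],[0,0,-0.05],-1],
    [[0.16,-0.142,0],[0,0,-0.1],-1],
    [[0.23,-0.205,0.008],[0,0,-0.15],-1],
    [[0.3,-0.267,0.008],[0,0,-0.198],-1],
    [[0.34,-0.302,0.008],[0,0,-0.198],-1],
    [[0.356,-0.317,0.008],[0,0,-0.198],-1],
    [[0.356,-0.317,0.03],[0,0,-0.198],-1],
    [[0.356,-0.317,0.05],[0,0,-0.198],-1],
    [[0.356,-0.317,0.05],[0,0,-0.198],-1],
  ],
)

```text
clock: 25.45
position: [0.5787, 0.0236, 0.1046]
ee_rot: [2.254, -2.185, -0.006]
force: [-0.5, 0.5, -1.6]
width: 0.606
```

```bash
python3 -c "
from h import *
st(); go(580.5,21.8,79,-88.3)"
```

```text
t 25.45 pos [578.7  23.6 104.6] tip 96.6 yaw -88.2 tilt 0.26 F [-0.5  0.5 -1.6] w 55.8 q [-0.74  0.66  0.92  1.88 -0.65  0.94 -1.04]
shift [0.0038, -0.0036, 0.0352] turn [0.0043, 0.0008, 0.0016] rows>=0.4
```

Emit:
play_rows(
  rows=[
    [[0.003,-0.003,0.015],[0,0,0.001],-1],
    [[0.003,-0.003,0.028],[0,0,0.001],-1],
    [[0.003,-0.003,0.028],[0,0,0.001],-1],
    [[0.003,-0.003,0.028],[0,0,0.001],-1],
    [[0.003,-0.003,0.028],[0,0,0.001],-1],
  ],
)

```text
clock: 25.95
position: [0.5826, 0.0199, 0.0935]
ee_rot: [-2.252, 2.19, -0.0]
force: [-0.7, 0.6, -1.6]
width: 0.603
```

```bash
python3 -c "
from h import *
st(); go(580.5,21.8,79,-88.3)"
```

```text
t 25.95 pos [582.6  19.9  93.5] tip 85.5 yaw -88.4 tilt 0.03 F [-0.7  0.6 -1.6] w 55.4 q [-0.72  0.68  0.91  1.88 -0.67  0.92 -1.03]
shift [-0.004, 0.004, 0.013] turn [-0.0004, 0.0001, -0.0017] rows>=0.1
```

Emit:
play_rows(
  rows=[
    [[-0.004,0.004,0.005],[0,0,-0.001],-1],
    [[-0.004,0.004,0.008],[0,0,-0.001],-1],
    [[-0.004,0.004,0.008],[0,0,-0.001],-1],
    [[-0.004,0.004,0.008],[0,0,-0.001],-1],
  ],
)

```text
clock: 26.35
position: [0.5803, 0.0217, 0.0892]
ee_rot: [2.253, -2.189, -0.0]
force: [-1.4, 0.2, -0.8]
width: 0.605
```

```bash
python3 -c "
from h import *
st(); go(580.5,21.8,78.7,-88.3)"
```

```text
t 26.35 pos [580.3  21.7  89.2] tip 81.2 yaw -88.34 tilt 0.0 F [-1.4  0.2 -0.8] w 55.6 q [-0.72  0.68  0.9   1.89 -0.68  0.91 -1.02]
shift [-0.0001, -0.0003, 0.005] turn [0.0, 0.0, -0.0007] rows>=0.1
```

Emit:
play_rows(
  rows=[
    [[0,0,0.004],[0,0,0],-1],
    [[0,0,0.006],[0,0,0],-1],
    [[0,0,0.006],[0,0,0],-1],
    [[0,0,0.006],[0,0,0],0.5],
    [[0,0,0.006],[0,0,0],0.5],
    [[0,0,0.006],[0,0,0],0.5],
    [[0,0,-0.06],[0,0,0],0.6],
    [[0,0,-0.15],[0,0,0],1],
    [[0,0,-0.18],[0,0,0],1],
    [[0,0,-0.18],[0,0,0],1],
  ],
)

```text
clock: 27.35
position: [0.5818, 0.0215, 0.1815]
ee_rot: [-2.251, 2.187, -0.004]
force: [1.0, 0.2, 0.1]
width: 0.983
```

```bash
python3 -c "
from h import *
st(); go(444.4,333,95,-95.9)"
```

```text
t 27.35 pos [581.8  21.5 181.5] tip 173.5 yaw -88.34 tilt 0.25 F [1.  0.2 0.1] w 90.4 q [-0.79  0.58  1.01  1.8  -0.56  1.07 -1.12]
shift [-0.6306, 0.2573, 0.1562] turn [-0.004, 0.0008, 0.1261] rows>=7.0
```

Emit:
play_rows(
  rows=[
    [[-0.631,0.257,0],[0,0,0.126],1],
    [[-0.631,0.257,0.03],[0,0,0.126],1],
    [[-0.631,0.257,0.06],[0,0,0.126],1],
    [[-0.631,0.257,0.1],[0,0,0.126],1],
    [[-0.631,0.257,0.156],[0,0,0.126],1],
    [[-0.631,0.257,0.156],[0,0,0.126],1],
    [[-0.631,0.257,0.156],[0,0,0.126],1],
    [[-0.631,0.257,0.156],[0,0,0.126],1],
    [[-0.631,0.257,0.156],[0,0,0.126],1],
    [[-0.631,0.257,0.156],[0,0,0.126],1],
  ],
)

```text
clock: 28.35
position: [0.4432, 0.332, 0.101]
ee_rot: [2.102, -2.334, 0.002]
force: [0.7, 0.0, 0.1]
width: 1.0
```

```bash
python3 look.py .096 p3;python3 -c "
from h import *
go(444.4,333,4,-95.9)"
```

```text
t 28.4 pos [443.7 331.7 101.5] tip 93.5 yaw -96.05 tilt 0.05 F [ 0.2 -1.   0.7] w 91.7 q [-1.41  0.68  1.03  1.95 -0.73  0.94 -1.69]
pile {'-x': (4.87, array([516.7,  17.5], dtype=float32)), '+x': (-1.21, array([645.4,  25.5], dtype=float32)), '-y': (2.27, array([594. ,  -4.4], dtype=float32)), '+y': (1.81, array([579.9,  50.3], dtype=float32))} [array([581.3,  22.7, 132.1,  57.9,   1.7])]
(array([614.1, 281.9, 132. ,  60.2, -13.2]), array([167., 198.]), 733.15625)
(array([830.3, 207.5, 140.2,  66.2, -53.1]), array([193., 128.]), 383.0625)
shift [-0.0028, -0.001, 0.1789] turn [-0.0007, -0.0004, -0.0025] rows>=1.8
```

View pics/p3.png

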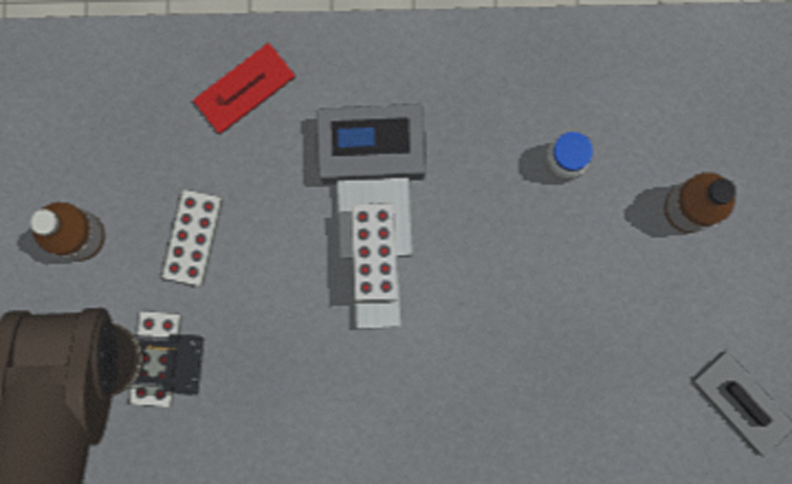

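Pile is steady at (581.3, 22.7). Picking the fourth tray.

Emit:
play_rows(
  rows=[
    [[-0.002,-0.001,0.06],[0,0,0],1],
    [[-0.002,-0.001,0.12],[0,0,0],1],
    [[-0.002,-0.001,0.16],[0,0,0],1],
    [[-0.002,-0.001,0.178],[0,0,0],1],
    [[-0.002,-0.001,0.178],[0,0,0],0.5],
    [[-0.002,-0.001,0.178],[0,0,0],-1],
    [[-0.002,-0.001,0.178],[0,0,0],-1],
    [[-0.002,-0.001,0.178],[0,0,0],-1],
    [[-0.002,-0.001,0.178],[0,0,0],-1],
    [[-0.002,-0.001,0.178],[0,0,0],-1],
  ],
)

```text
clock: 29.4
position: [0.4436, 0.3346, 0.0128]
ee_rot: [-2.104, 2.332, 0.0]
force: [-0.7, -0.7, 6.0]
width: 0.606
```

```bash
python3 -c "
from h import *
st()"
```

```text
t 29.4 pos [443.6 334.6  12.8] tip 4.8 yaw -95.89 tilt 0.05 F [-0.7 -0.7  6. ] w 55.8 q [-1.32  0.79  0.88  2.   -0.88  0.79 -1.58]
```

Emit:
play_rows(
  rows=[
    [[0,0,-0.04],[0,0,0],-1],
    [[0,0,-0.12],[0,0,0],-1],
    [[0,0,-0.2],[0,0,0],-1],
    [[0,0,-0.28],[0,0,0],-1],
    [[0,0,-0.28],[0,0,0],-1],
    [[0,0,-0.28],[0,0,0],-1],
  ],
)

```text
clock: 30.0
position: [0.4432, 0.3348, 0.1525]
ee_rot: [-2.104, 2.331, 0.001]
force: [0.1, -0.4, -3.0]
width: 0.604
```

```bash
python3 -c "
from h import *
st(); go(580.5,21.8,145,-88.3)"
```

```text
t 30.0 pos [443.2 334.8 152.5] tip 144.5 yaw -95.86 tilt 0.08 F [ 0.1 -0.4 -3. ] w 55.6 q [-1.46  0.62  1.1   1.9  -0.65  1.03 -1.75]
shift [0.5948, -0.3371, -0.0017] turn [-0.0003, 0.0014, -0.1261] rows>=6.8
```

Emit:
play_rows(
  rows=[
    [[0.04,-0.023,0],[0,0,-0.02],-1],
    [[0.12,-0.068,0],[0,0,-0.05],-1],
    [[0.21,-0.12,0],[0,0,-0.1],-1],
    [[0.3,-0.17,0],[0,0,-0.126],-1],
    [[0.39,-0.221,0],[0,0,-0.126],-1],
    [[0.48,-0.272,0],[0,0,-0.126],-1],
    [[0.55,-0.312,0],[0,0,-0.126],-1],
    [[0.595,-0.337,0],[0,0,-0.126],-1],
    [[0.595,-0.337,0.03],[0,0,-0.126],-1],
    [[0.595,-0.337,0.05],[0,0,-0.126],-1],
  ],
)

```text
clock: 31.0
position: [0.5791, 0.0209, 0.1248]
ee_rot: [2.25, -2.189, -0.004]
force: [0.3, 1.1, -2.9]
width: 0.606
```

Emit:
play_rows(
  rows=[
    [[0,0,0.015],[0,0,0],-1],
    [[0,0,0.02],[0,0,0],-1],
    [[0,0,0.02],[0,0,0],-1],
    [[0,0,0.02],[0,0,0],-1],
  ],
)

```text
clock: 31.4
position: [0.5805, 0.0218, 0.1174]
ee_rot: [-2.254, 2.188, -0.0]
force: [0.7, 0.1, -1.2]
width: 0.605
```

```bash
python3 -c "
from h import *
st(); go(580.5,21.8,100.8,-88.3)"
```

```text
t 31.4 pos [580.5  21.8 117.4] tip 109.4 yaw -88.28 tilt 0.02 F [ 0.7  0.1 -1.2] w 55.7 q [-0.74  0.65  0.94  1.87 -0.64  0.96 -1.05]
shift [0.0, -0.0001, 0.0172] turn [-0.0002, 0.0001, 0.0003] rows>=0.2
```

Emit:
play_rows(
  rows=[
    [[0,0,0.01],[0,0,0],-1],
    [[0,0,0.016],[0,0,0],-1],
    [[0,0,0.018],[0,0,0],-1],
    [[0,0,0.018],[0,0,0],0.5],
    [[0,0,0.018],[0,0,0],0.5],
    [[0,0,0.018],[0,0,0],0.5],
    [[0,0,-0.06],[0,0,0],0.6],
    [[0,0,-0.15],[0,0,0],1],
    [[0,0,-0.18],[0,0,0],1],
    [[0,0,-0.18],[0,0,0],1],
  ],
)

```text
clock: 32.4
position: [0.5818, 0.0208, 0.2096]
ee_rot: [-2.251, 2.187, -0.004]
force: [0.2, -0.1, 0.0]
width: 0.984
```

```bash
python3 -c "
from h import *
st(); go(614.1,281.9,95,-103.4)"
```

```text
t 32.4 pos [581.8  20.8 209.6] tip 201.6 yaw -88.34 tilt 0.25 F [ 0.2 -0.1  0. ] w 90.6 q [-0.81  0.55  1.04  1.77 -0.52  1.12 -1.14]
shift [-0.5199, -0.0787, 0.2138] turn [-0.0041, 0.0012, 0.251] rows>=5.7
```

```bash
python3 - <<'E'
from h import *
for n in("top","scene"):
    p,d,W=cloud(n); z=W[...,2]
    m=(z>.06)&(z<.11)&(W[...,0]>.45)&(W[...,0]<.8)&(W[...,1]>.33)&(W[...,1]<.6)
    P=W[m]; print(n,len(P),np.percentile(P[:,:2],[1,50,99],axis=0).round(3).tolist())
    if len(P): print(cv2.minEnclosingCircle((P[:,:2]*1000).astype(np.float32)))
E
```

```text
top 196 [[0.586, 0.41], [0.609, 0.42], [0.655, 0.477]]
((620.7860107421875, 445.3334045410156), 36.82490539550781)
scene 338 [[0.621, 0.408], [0.651, 0.44], [0.659, 0.478]]
((625.8746948242188, 442.96209716796875), 36.286258697509766)
```

Emit:
play_rows(
  rows=[
    [[-0.52,-0.079,0],[0,0,0.251],1],
    [[-0.52,-0.079,0],[0,0,0.251],1],
    [[-0.52,-0.079,0.05],[0,0,0.251],1],
    [[-0.52,-0.079,0.1],[0,0,0.251],1],
    [[-0.52,-0.079,0.15],[0,0,0.251],1],
    [[-0.52,-0.079,0.214],[0,0,0.251],1],
    [[-0.52,-0.079,0.214],[0,0,0.251],1],
    [[-0.52,-0.079,0.214],[0,0,0.251],1],
    [[-0.52,-0.079,0.214],[0,0,0.251],1],
    [[-0.52,-0.079,0.214],[0,0,0.251],1],
  ],
)

```text
clock: 33.5
position: [0.6136, 0.2801, 0.1022]
ee_rot: [-1.942, 2.467, -0.002]
force: [0.1, 0.9, -0.9]
width: 1.0
```

```bash
python3 look.py .118 p4;python3 -c "
from h import *
go(614.1,281.9,4,-103.4)"
```

```text
t 33.55 pos [613.5 280.5 102.2] tip 94.2 yaw -103.55 tilt 0.15 F [-0.2  0.1  0.9] w 92.2 q [-1.07  0.84  0.99  1.64 -0.77  1.1  -1.67]
pile {'-x': (-1.18, array([516.5,  20.3], dtype=float32)), '+x': (-1.21, array([645.2,  28. ], dtype=float32)), '-y': (2.16, array([594.8,  -4.6], dtype=float32)), '+y': (2.29, array([578.6,  50. ], dtype=float32))} [array([580.8,  22.4, 132.2,  57.9,   1.7])]
(array([830.5, 207.2, 140.3,  65.3, -53.9]), array([190., 130.]), 587.71875)
shift [-0.0027, -0.0, 0.1804] turn [-0.0021, 0.0014, -0.0024] rows>=1.8
```

View pics/p4.png

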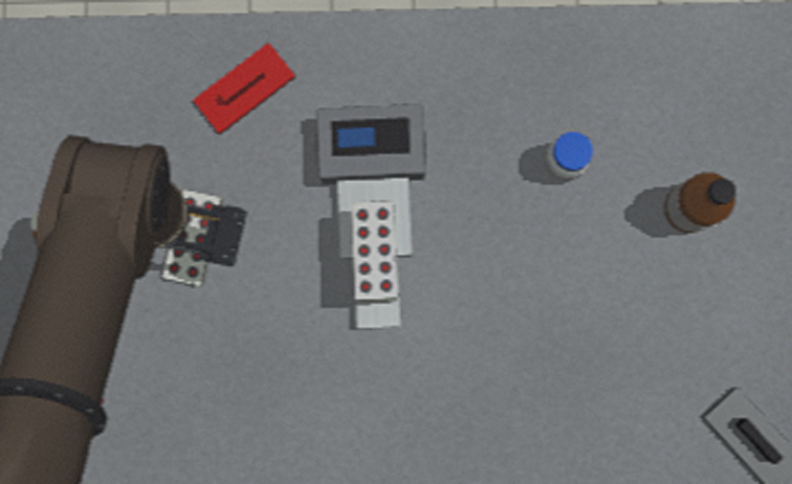

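The pile of four stands square at (580.8, 22.4), and the cover has been knocked a bit (now near (760,440) in the crop). The wrist hangs over the bottle, so I'll check its clearance in the scene view before going down.

```bash
python3 - <<'E'
from h import *
p,d,W=cloud("scene")
cv2.imwrite("pics/s4.png",cv2.resize(p[60:260,250:512,::-1],None,fx=3,fy=3,interpolation=cv2.INTER_CUBIC))
m=(W[...,2]>.1)&(W[...,1]>.3)&(W[...,0]>.5)&(W[...,0]<.75)
E
```

```text
(no output)
```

View pics/s4.png

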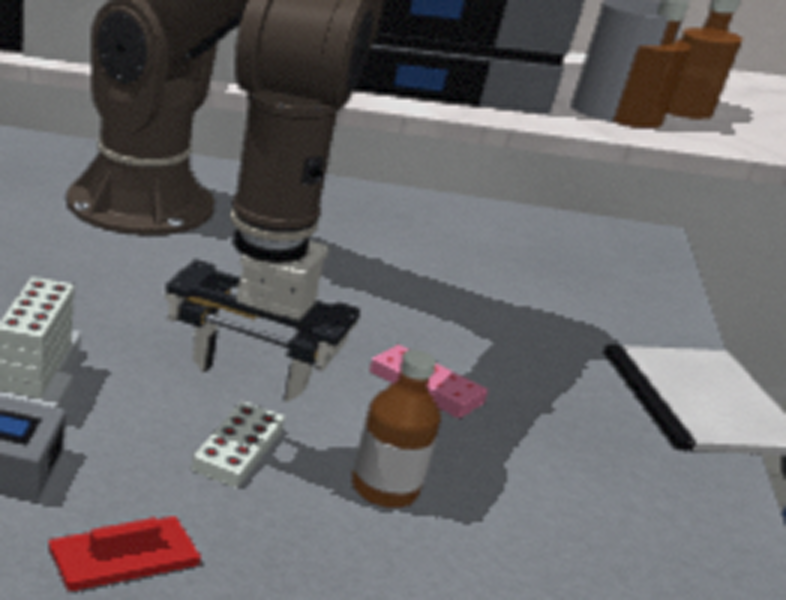

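The wrist sits well above the bottle, so there is room to go down.

Emit:
play_rows(
  rows=[
    [[-0.002,0,0.06],[0,0,0],1],
    [[-0.002,0,0.12],[0,0,0],1],
    [[-0.002,0,0.16],[0,0,0],1],
    [[-0.002,0,0.179],[0,0,0],1],
    [[-0.002,0,0.179],[0,0,0],0.5],
    [[-0.002,0,0.179],[0,0,0],-1],
    [[-0.002,0,0.179],[0,0,0],-1],
    [[-0.002,0,0.179],[0,0,0],-1],
    [[-0.002,0,0.179],[0,0,0],-1],
    [[-0.002,0,0.179],[0,0,0],-1],
  ],
)

```text
clock: 34.6
position: [0.6129, 0.2832, 0.0114]
ee_rot: [-1.947, 2.465, -0.0]
force: [-0.6, -1.3, 4.6]
width: 0.605
```

```bash
python3 -c "
from h import *
st()"
```

```text
t 34.6 pos [612.9 283.2  11.4] tip 3.4 yaw -103.4 tilt 0.04 F [-0.6 -1.3  4.6] w 55.6 q [-1.03  0.93  0.9   1.68 -0.87  0.97 -1.6 ]
```

Emit:
play_rows(
  rows=[
    [[0,0,-0.04],[0,0,0],-1],
    [[0,0,-0.12],[0,0,0],-1],
    [[0,0,-0.2],[0,0,0],-1],
    [[0,0,-0.28],[0,0,0],-1],
    [[0,0,-0.32],[0,0,0],-1],
    [[0,0,-0.32],[0,0,0],-1],
    [[0,0,-0.32],[0,0,0],-1],
  ],
)

```text
clock: 35.3
position: [0.6123, 0.2832, 0.1711]
ee_rot: [-1.947, 2.465, 0.001]
force: [-0.9, -1.0, -1.6]
width: 0.604
```

```bash
python3 -c "
from h import *
st(); go(581,21.8,160,-88.3)"
```

```text
t 35.3 pos [612.3 283.2 171.1] tip 163.1 yaw -103.4 tilt 0.04 F [-0.9 -1.  -1.6] w 55.6 q [-1.1   0.77  1.05  1.57 -0.7   1.22 -1.72]
shift [0.5231, -0.0603, 0.0059] turn [-0.0, 0.0006, -0.2517] rows>=5.3
```

Emit:
play_rows(
  rows=[
    [[0.03,-0.003,0],[0,0,-0.02],-1],
    [[0.1,-0.012,0],[0,0,-0.06],-1],
    [[0.18,-0.02,0],[0,0,-0.12],-1],
    [[0.26,-0.03,0],[0,0,-0.18],-1],
    [[0.34,-0.04,0],[0,0,-0.252],-1],
    [[0.42,-0.049,0],[0,0,-0.252],-1],
    [[0.49,-0.056,0],[0,0,-0.252],-1],
    [[0.523,-0.059,0],[0,0,-0.252],-1],
    [[0.523,-0.059,0.03],[0,0,-0.252],-1],
    [[0.523,-0.059,0.05],[0,0,-0.252],-1],
  ],
)

```text
clock: 36.3
position: [0.58, 0.0233, 0.1437]
ee_rot: [2.255, -2.187, -0.003]
force: [-0.4, 1.2, -2.9]
width: 0.605
```

Emit:
play_rows(
  rows=[
    [[0,0,0.008],[0,0,0],-1],
    [[0,0,0.012],[0,0,0],-1],
    [[0,0,0.012],[0,0,0],-1],
    [[0,0,0.012],[0,0,0],-1],
  ],
)

```text
clock: 36.7
position: [0.5809, 0.0224, 0.1398]
ee_rot: [-2.255, 2.187, -0.0]
force: [-0.0, 0.6, -1.7]
width: 0.605
```

```bash
python3 -c "
from h import *
st(); go(580.3,21.8,121.6,-88.3)"
```

```text
t 36.7 pos [580.9  22.4 139.8] tip 131.8 yaw -88.23 tilt 0.01 F [-0.   0.6 -1.7] w 55.6 q [-0.76  0.62  0.97  1.85 -0.61  1.   -1.07]
shift [0.0011, 0.0012, 0.0205] turn [-0.0002, -0.0001, 0.0011] rows>=0.2
```

Emit:
play_rows(
  rows=[
    [[0.001,0.001,0.012],[0,0,0.001],-1],
    [[0.001,0.001,0.019],[0,0,0.001],-1],
    [[0.001,0.001,0.021],[0,0,0.001],-1],
    [[0.001,0.001,0.021],[0,0,0.001],-1],
    [[0.001,0.001,0.021],[0,0,0],0.5],
    [[0.001,0.001,0.021],[0,0,0],0.5],
    [[0.001,0.001,0.021],[0,0,0],0.5],
    [[0.001,0.001,-0.06],[0,0,0],0.6],
    [[0.001,0.001,-0.15],[0,0,0],0.6],
    [[0.001,0.001,-0.15],[0,0,0],0.6],
  ],
)

```text
clock: 37.7
position: [0.5831, 0.0201, 0.22]
ee_rot: [-2.25, 2.185, -0.009]
force: [0.1, -0.4, -0.1]
width: 0.798
```

Emit:
play_rows(
  rows=[
    [[0,0.25,0],[0,0,0],0.3],
    [[0.3,0.35,0],[0,0,0],0],
    [[0.3,0.35,0],[0,0,0],0],
    [[0.3,0.35,0],[0,0,0],0],
    [[0.3,0.35,0],[0,0,0],0],
    [[0.3,0.35,0],[0,0,0],0],
  ],
)

```text
clock: 38.3
position: [0.406, -0.1379, 0.2148]
ee_rot: [-2.245, 2.196, 0.002]
force: [0.9, 1.0, 0.2]
width: 0.504
```

```bash
python3 look.py .14 p5; python3 - <<'E'
from h import *
p,d,W=cloud("top"); z=W[...,2]
m=(z>.007)&(z<.05)
for r in rects(m,.014,amin=200): 
    if r[0][1]<-250: print("cover?",r)
for r in rects((z>.03)&(z<.05),.04,amin=15):
    if -700<r[0][1]<-250: print("handle?",r)
cv2.imwrite("pics/c5.png",cv2.resize(p[200:384,330:512,::-1],None,fx=3,fy=3,interpolation=cv2.INTER_CUBIC))
E
```

```text
t 38.35 pos [ 408.2 -135.5  214.9] tip 206.9 yaw -88.57 tilt 0.14 F [ 0.3  0.7 -1. ] w 45.9 q [-0.81  0.24  1.23  2.11 -0.28  0.97 -0.97]
pile {'-x': (4.82, array([517. ,  20.1], dtype=float32)), '+x': (5.32, array([646.4,  24.6], dtype=float32)), '-y': (2.18, array([581. ,  -5.2], dtype=float32)), '+y': (1.38, array([583.9,  50.4], dtype=float32))} [array([581.7,  22.5, 131.9,  58. ,   1.8])]
(array([398.7, 476.3, 133. ,  59.4,  58.9]), array([104., 268.]), 774.46875)
(array([830.3, 207.8, 140.4,  67. , -53.4]), array([191., 130.]), 393.5625)
cover? (array([ 137.4, -716.2,  139. ,   64.3,  -10.1]), array([500., 346.]), 310.59375)
cover? (array([ 315.7, -498.9,  143.3,   67.4,   40.3]), array([423., 290.]), 964.5625)
handle? (array([ 315.6, -499. ,   72.2,   17.2,   43. ]), array([426., 290.]), 117.0625)
handle? (array([ 629.9, -404.8,   64.3,   22.8,   30. ]), array([388., 187.]), 29.5625)
```

View pics/p5.png

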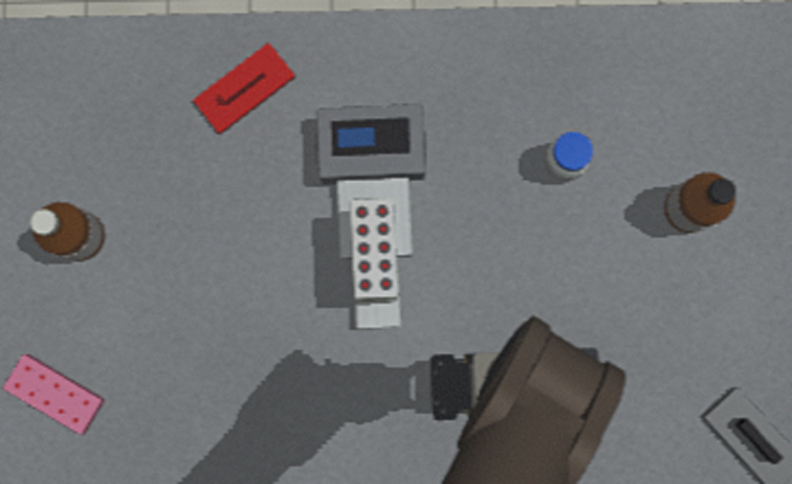

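View pics/c5.png

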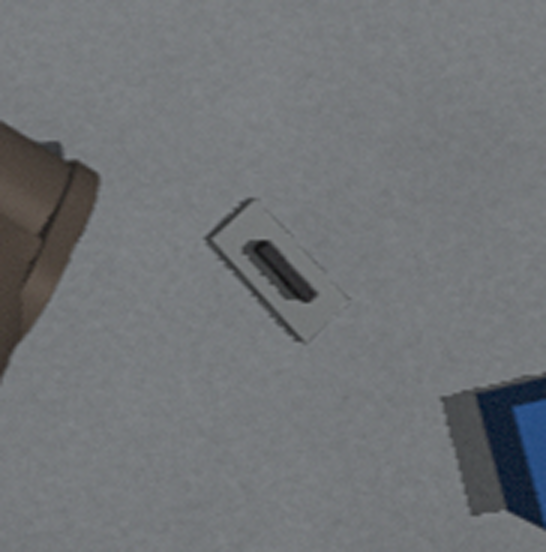

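```bash
python3 -c "
from h import *
go(315.7,-499,110,-49.7)"
```

```text
shift [0.7245, 0.208, 0.1924] turn [-0.0016, 0.001, -0.6452] rows>=7.8
```

Emit:
play_rows(
  rows=[
    [[0.725,0.208,0.192],[0,0,-0.645],0],
    [[0.725,0.208,0.192],[0,0,-0.645],0],
    [[0.725,0.208,0.192],[0,0,-0.645],0],
    [[0.725,0.208,0.192],[0,0,-0.645],0],
    [[0.725,0.208,0.192],[0,0,-0.645],0],
    [[0.725,0.208,0.192],[0,0,-0.645],0],
    [[0.725,0.208,0.192],[0,0,-0.645],0],
    [[0.725,0.208,0.192],[0,0,-0.645],0],
    [[0.725,0.208,0.192],[0,0,-0.645],0],
    [[0.725,0.208,0.192],[0,0,-0.645],0],
  ],
)

```text
clock: 39.4
position: [0.3146, -0.5034, 0.1169]
ee_rot: [2.847, -1.322, -0.003]
force: [-0.9, 1.2, -0.4]
width: 0.498
```

```bash
python3 -c "
from h import *
eyes.get_image('top');st()
go(315.7,-499,19,-49.7)"
```

```text
t 39.45 pos [ 316.  -500.9  117.1] tip 109.1 yaw -49.71 tilt 0.12 F [-0.5  0.4  0.1] w 45.8 q [ 0.41  0.6   0.75  1.83 -0.5   0.92  0.53]
shift [-0.003, -0.0022, 0.1803] turn [0.0013, 0.0015, -0.0002] rows>=1.8
```

Emit:
play_rows(
  rows=[
    [[-0.002,-0.002,0.06],[0,0,0],0],
    [[-0.002,-0.002,0.12],[0,0,0],0],
    [[-0.002,-0.002,0.16],[0,0,0],0],
    [[-0.002,-0.002,0.178],[0,0,0],0],
    [[-0.002,-0.002,0.178],[0,0,0],0],
    [[-0.002,-0.002,0.178],[0,0,0],-1],
    [[-0.002,-0.002,0.178],[0,0,0],-1],
    [[-0.002,-0.002,0.178],[0,0,0],-1],
    [[-0.002,-0.002,0.178],[0,0,0],-1],
    [[-0.002,-0.002,0.178],[0,0,0],-1],
  ],
)

```text
clock: 40.45
position: [0.3171, -0.4982, 0.0303]
ee_rot: [2.852, -1.317, 0.002]
force: [0.3, 0.7, 3.5]
width: 0.149
```

```bash
python3 -c "
from h import *
st()"
```

```text
t 40.45 pos [ 317.1 -498.2   30.3] tip 22.3 yaw -49.58 tilt 0.07 F [0.3 0.7 3.5] w 13.7 q [ 0.48  0.7   0.65  1.89 -0.61  0.75  0.61]
```

Emit:
play_rows(
  rows=[
    [[0,0,-0.04],[0,0,0],-1],
    [[0,0,-0.12],[0,0,0],-1],
    [[0,0,-0.2],[0,0,0],-1],
    [[0,0,-0.28],[0,0,0],-1],
    [[0,0,-0.34],[0,0,0],-1],
    [[0,0,-0.36],[0,0,0],-1],
    [[0,0,-0.36],[0,0,0],-1],
  ],
)

```text
clock: 41.15
position: [0.317, -0.4982, 0.2106]
ee_rot: [2.852, -1.317, 0.003]
force: [-0.1, -0.1, -2.5]
width: 0.151
```

```bash
python3 -c "
from h import *
st(); go(450,-200,195,-88.3)"
```

```text
t 41.15 pos [ 317.  -498.2  210.6] tip 202.6 yaw -49.57 tilt 0.12 F [-0.1 -0.1 -2.5] w 13.9 q [ 0.35  0.49  0.84  1.74 -0.41  1.09  0.45]
shift [-0.2816, -0.5892, 0.0148] turn [-0.001, -0.0017, 0.6454] rows>=6.5
```

Emit:
play_rows(
  rows=[
    [[-0.02,-0.04,0],[0,0,0.03],-1],
    [[-0.055,-0.12,0],[0,0,0.1],-1],
    [[-0.09,-0.19,0],[0,0,0.2],-1],
    [[-0.13,-0.27,0],[0,0,0.3],-1],
    [[-0.165,-0.35,0],[0,0,0.4],-1],
    [[-0.2,-0.42,0],[0,0,0.5],-1],
    [[-0.235,-0.49,0],[0,0,0.6],-1],
    [[-0.265,-0.55,0],[0,0,0.645],-1],
    [[-0.28,-0.589,0],[0,0,0.645],-1],
    [[-0.28,-0.589,0],[0,0,0.645],-1],
  ],
)

```text
clock: 42.15
position: [0.451, -0.1962, 0.2076]
ee_rot: [2.26, -2.18, -0.005]
force: [0.0, 0.0, -3.3]
width: 0.148
```

```bash
python3 -c "
from h import *
st(); go(583,21.9,195,-88.3)"
```

```text
t 42.15 pos [ 451.  -196.2  207.6] tip 199.6 yaw -87.95 tilt 0.2 F [ 0.   0.  -3.3] w 13.6 q [-0.53  0.4   1.13  1.98 -0.42  1.03 -0.74]
shift [-0.4266, -0.2795, 0.0088] turn [0.0031, 0.0012, 0.0058] rows>=5.1
```

Emit:
play_rows(
  rows=[
    [[-0.03,-0.02,0],[0,0,0],-1],
    [[-0.09,-0.06,0],[0,0,0],-1],
    [[-0.17,-0.11,0],[0,0,0],-1],
    [[-0.25,-0.163,0],[0,0,0],-1],
    [[-0.33,-0.215,0],[0,0,0],-1],
    [[-0.39,-0.255,0],[0,0,0],-1],
    [[-0.426,-0.279,0],[0,0,0],-1],
    [[-0.426,-0.279,0],[0,0,0],-1],
    [[-0.426,-0.279,0],[0,0,0],-1],
    [[-0.426,-0.279,0],[0,0,0],-1],
  ],
)

```text
clock: 43.15
position: [0.5824, 0.0145, 0.2095]
ee_rot: [2.25, -2.191, -0.0]
force: [0.0, 0.0, -2.3]
width: 0.146
```

```bash
python3 -c "
from h import *
eyes.get_image('top');st(); go(583,21.9,170,-88.3)"
```

```text
t 43.2 pos [582.5  14.7 209.7] tip 201.7 yaw -88.46 tilt 0.02 F [ 0.5 -0.5 -1.7] w 13.7 q [-0.81  0.57  1.07  1.77 -0.54  1.14 -1.11]
shift [-0.0144, -0.0014, 0.0634] turn [0.0003, -0.0002, -0.0027] rows>=0.7
```

Emit:
play_rows(
  rows=[
    [[-0.014,-0.001,0.02],[0,0,-0.002],-1],
    [[-0.014,-0.001,0.045],[0,0,-0.002],-1],
    [[-0.014,-0.001,0.058],[0,0,-0.002],-1],
    [[-0.014,-0.001,0.06],[0,0,-0.002],-1],
    [[-0.014,-0.001,0.06],[0,0,-0.002],-1],
    [[-0.014,-0.001,0.06],[0,0,-0.002],-1],
  ],
)

```text
clock: 43.8
position: [0.5838, 0.0235, 0.18]
ee_rot: [-2.256, 2.186, -0.001]
force: [-0.7, -0.3, -1.9]
width: 0.153
```

```bash
python3 -c "
from h import *
st(); go(583,21.9,162.3,-88.3)
p,d=eyes.get_image('scene')
cv2.imwrite('pics/s5.png',cv2.resize(p[110:260,190:360,::-1],None,fx=4,fy=4,interpolation=cv2.INTER_CUBIC))"
```

```text
t 43.8 pos [583.8  23.5 180. ] tip 172.0 yaw -88.18 tilt 0.03 F [-0.7 -0.3 -1.9] w 14.1 q [-0.8   0.6   1.04  1.8  -0.58  1.09 -1.09]
shift [0.0032, 0.0016, 0.0193] turn [-0.0004, -0.0002, 0.002] rows>=0.2
```

View pics/s5.png

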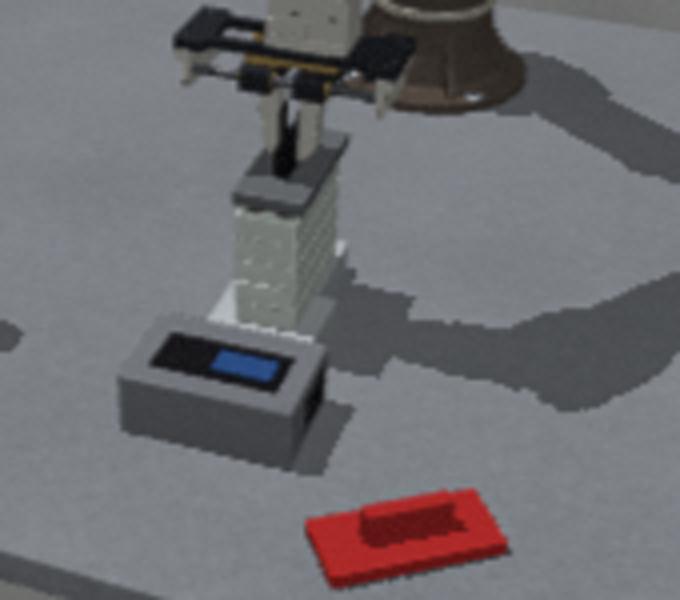

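Emit:
play_rows(
  rows=[
    [[0.003,0.002,0.008],[0,0,0.002],-1],
    [[0.003,0.002,0.014],[0,0,0.002],-1],
    [[0.003,0.002,0.018],[0,0,0.002],-1],
    [[0.003,0.002,0.0195],[0,0,0.002],-1],
    [[0.003,0.002,0.0195],[0,0,0.002],-1],
  ],
)

```text
clock: 44.35
position: [0.5825, 0.0222, 0.1703]
ee_rot: [-2.254, 2.188, 0.001]
force: [-3.0, 1.1, 5.0]
width: 0.146
```

```bash
python3 -c "
from h import *
st(); go(583,21.9,162.3,-88.3)"
```

```text
t 44.35 pos [582.5  22.2 170.3] tip 162.3 yaw -88.29 tilt 0.03 F [-3.   1.1  5. ] w 13.5 q [-0.8   0.61  1.03  1.81 -0.59  1.07 -1.08]
shift [0.0007, -0.001, -0.0001] turn [0.0001, 0.0004, 0.0002] rows>=0.0
```

Contact made (5 N). Now I'll release and clear away.

Emit:
play_rows(
  rows=[
    [[0,0,-0.001],[0,0,0],-1],
    [[0,0,-0.001],[0,0,0],-0.4],
    [[0,0,-0.001],[0,0,0],-0.2],
    [[0,0,-0.001],[0,0,0],-0.2],
    [[0,0,-0.001],[0,0,0],-0.2],
    [[0,0,-0.04],[0,0,0],-0.2],
    [[0,0,-0.12],[0,0,0],-0.2],
    [[0,0,-0.2],[0,0,0],-0.2],
    [[0,0,-0.2],[0,0,0],-0.2],
  ],
)

```text
clock: 45.25
position: [0.5851, 0.021, 0.2749]
ee_rot: [-2.25, 2.185, -0.008]
force: [0.4, -0.2, -1.0]
width: 0.399
```

Emit:
play_rows(
  rows=[
    [[0.3,0.35,0],[0,0,0],0],
    [[0.3,0.35,0],[0,0,0],0],
    [[0.3,0.35,0],[0,0,0],0],
    [[0.3,0.35,0],[0,0,0],0],
    [[0.3,0.35,0],[0,0,0],0],
    [[0.3,0.35,0],[0,0,0],0],
  ],
)

```text
clock: 45.85
position: [0.4089, -0.1357, 0.2695]
ee_rot: [-2.246, 2.192, 0.004]
force: [0.4, -0.4, -0.3]
width: 0.497
```

```bash
python3 - <<'E'
from h import *
p,d,W=cloud("top"); z=W[...,2]; st()
for nm,zt in(("cover",.154),("handle",.18),("block/plate",.03)):
    print(nm,[r for r in rects((z>zt-.01)&(z<zt+.01),zt,amin=30) if 450<r[0][0]<720 and abs(r[0][1])<120])
q,d,W=cloud("scene")
o=np.vstack([cv2.resize(p[150:260,190:330,::-1],(560,440)[:2]) ])
cv2.imwrite("pics/f_top.png",cv2.resize(p[140:260,190:330,::-1],None,fx=4,fy=4,interpolation=cv2.INTER_CUBIC))
cv2.imwrite("pics/f_scene.png",cv2.resize(q[:,:,::-1],(800,600)))
E
```

```text
t 45.9 pos [ 411.  -133.7  269.8] tip 261.8 yaw -88.42 tilt 0.22 F [0.7 0.  0.5] w 46.1 q [-0.94  0.11  1.28  2.02 -0.12  1.1  -1.15]
cover [(array([577.8,  23.1, 142.1,  65.8,   1.8]), array([250., 204.]), 1074.59375)]
handle [(array([577.2,  22.9,  72.2,  16. ,  -1. ]), array([249., 202.]), 119.21875)]
block/plate [(array([498.1,  21.2,  60.8,  33. ,  88.8]), array([252., 233.]), 200.375), (array([638.2,  22.3, 149.5, 114.3, -88.5]), array([250., 184.]), 529.875)]
```

View pics/f_top.png

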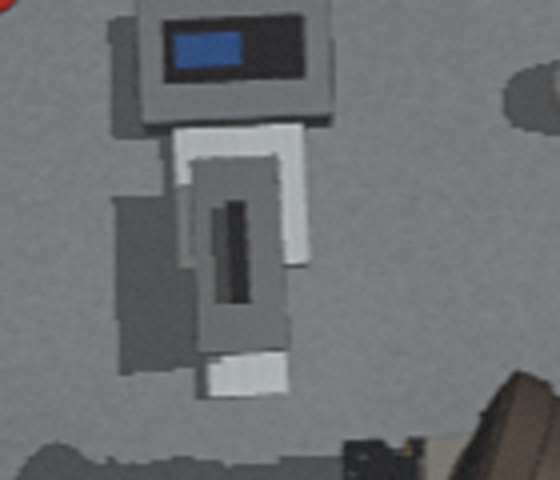

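View pics/f_scene.png

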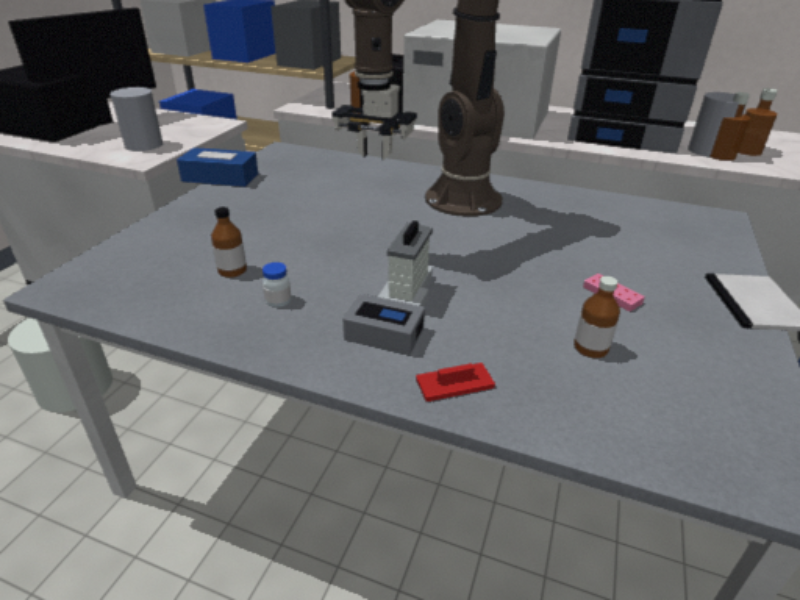

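```bash
python3 - <<'E'
from h import *
p,d,W=cloud("top"); g=p.min(2).astype(float)
print("block end",edgefit(g>140,.03,(235,226,275,250)))
s=8; m=(cv2.resize((g>140).astype(np.float32),None,fx=s,fy=s,interpolation=cv2.INTER_LINEAR)>.5)
def right(v,lo,hi):
    r=np.flatnonzero(m[int((v+.5)*s),lo*s:hi*s]); return (lo*s+r[-1]+.5)/s, (lo*s+r[0]+.5)/s
for v,lo,hi in((175,258,275),(185,260,275),(195,260,275),(203,260,275),(231,238,275),(234,238,275),(236,238,275)):
    R_,L_=right(v,lo,hi); print(v,rayplane("top",[[R_,v],[L_,v]],.03).round(4).tolist())
E
```

```text
block end {'-x': (-1.17, array([481.5,  22.8], dtype=float32)), '+x': (5.37, array([512.9,  17.6], dtype=float32)), '-y': (-1.23, array([495.9,  -9.3], dtype=float32)), '+y': (-0.94, array([499.3,  51.7], dtype=float32))}
175 [[0.6776, -0.0273], [0.6781, -0.0027]]
185 [[0.6461, -0.0266], [0.6465, -0.0083]]
195 [[0.6147, -0.029], [0.6151, -0.0107]]
203 [[0.5897, -0.0284], [0.5901, -0.0102]]
231 [[0.5035, -0.011], [0.5048, 0.0501]]
234 [[0.4944, -0.0108], [0.4956, 0.0503]]
236 [[0.4882, -0.0107], [0.4894, 0.0473]]
```

```bash
python3 -c "
from cell import arm
print(arm.sign_off())"
```

```text
the job is handed in; nothing more can be done
None
```

I finished the job and handed it in at about 46 s of the 208 s allowed. `sign_off` gave no verdict, so the results below are my own camera checks.

**What I did:** I set the grey cover aside on the bench and pushed the block against the plate's free end until it met firm contact (about 22 N). I then stacked all five white trays across the joint and laid the cover on top, the same way round. The cover had been knocked aside in between, so I found it again before picking it up. I left the bottles, jar, pink tray and red cover alone.

**Last checks** (joint middle measured at (582, 21) mm, chiller turned about 1.7°):

| Item | Measured | Off the joint or plate |
|---|---|---|
| Block | near end at x = 481.5 mm, unchanged since the push | within about 2 mm of the plate's centre line |
| Trays (checked as each was placed) | x 580.4 to 581.8 mm, y 22.4 to 22.8 mm, turned 1.7 to 1.8° | within about 2 mm |
| Cover | (577.8, 23.1) mm, turned 1.8° | about 4 mm short of the joint and of the top tray |

**What disagreed or could not be confirmed:**
- **Cover offset:** the 4 mm is the largest error I found. It is within the 10 mm limit, so I did not nudge it.
- **Block angle:** the short strip of block still visible was too small for a good angle fit; it read about -1°, against 1.7° for the chiller. Before the push I had turned the block to the chiller's angle, and the picture just after it showed the block's sides parallel to the plate.
- **Joint:** the pile hides it at the end, so "flush" rests on the push force and the unchanged near end of the block.

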